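# Load the capped sauce samples into the sample tray

### The arm

A 6-joint arm with a two-finger parallel gripper is mounted at the origin on the work surface. World frame = base frame: x ahead of the robot, y to its left, z up, the work surface at z = 0. Lengths are in mm, angles in rad, forces in N, time in s.
With the tool pointing down it reaches from about 350 to 875 mm from the base axis. Payload 4.2 kg.
Tool frame: the origin (TCP) lies on the centre line of the jaws, within the pads' length; the fingertips stand 14 mm ahead of it and the grasp point (between the pads) lies 5 mm behind it (tcp_to_tips is the distance from the TCP to the fingertips, in mm); z points along the fingers, y is the direction in which the jaws open and shut (so a half turn about z gives the same grasp; the last joint's range is limited). The gripper opens to 85 mm and grips with 20 to 120 N. Pads are 22 mm wide; open, the fingers measure 114 mm over their backs; the gripper's body (76 mm by 85 mm) begins 54 mm behind the grasp point. The pads swing forward as they close: fully open they stand 13 mm farther back than shut.
Start: joints at [1.475, 0.385, 0.008, 0, -1.194, -0.259], TCP at [217.094, 586.063, 245.312] pointing down, gripper open.
Joint ranges: [-3.14, 3.14], [-1.21, 2.06], [-1.07, 1.41], [-3.16, 2.05], [-2.99, -0.16], [-3.1, 3.1]. Speed limits (rad/s): [2.79, 2.79, 3.14, 3.14, 3.14, 3.14].

### API

Orientations are given as a unit quaternion [x, y, z, w].
In Python, from bench import read_state, get_image, job_done, tcp_to_tips gives the robot as it stands. The module is installed in compiled form; this text tells all that it offers.
- The arm moves only by the tool play_rows, never from a script. Its argument "targets" is a list of rows, each an object of numbers: "gripper": the gripper's target within -1 to 1 (shut at 1, half-way at 0, fully open at -1); "tx", "ty", "tz": the shift along the tool's x, y, z scaled (see below); "spin": the turn about the tool's z scaled (see below). A call has 1 to 12 rows; each row is the pose to reach, as a shift and turn from the pose commanded when the call began, along the tool's axes at that moment; what a row does not reach only later rows make up. The controller multiplies each number of a shift by 0.25 m and each number of a turn by pi/4 rad. A row lasts 1/8 s, in which the tool goes at most 62.5 mm and 10.7 degrees, less where a joint would pass 70% of its speed; a pose out of reach is approached as far as the arm can. A call with a number of a shift or a turn outside -1 to 1 is refused whole. A call with a gripper value outside its range is refused whole. The fingers move at their own pace and stop on an object; the grip force is fixed at half the most. Time passes only in rows, so rows that repeat a pose let the fingers close. It gives the time, the measured TCP pose, the force and the opening at its end, in the units of the state.
- read_state(): the state, without advancing time (a new reading comes with each control period).
- get_image(name): name is "side" or "top"; returns a dict with "frame" (420x560x3 uint8, red, green, blue), "depth" (420x560 float32, mm along the optical axis (not along the pixel's ray), 0 where there is no reading), "mtx" (3x3 intrinsics, pixels), "world_to_cam" (4x4, takes a point from world to camera coordinates). Camera axes: x right, y up, looking along -z (the intrinsics and any distortion apply to the point x, -y, -z); pixel columns grow to the right and rows downward; lengths in mm; the calibration is good to about 2 mm. A picture is of the moment at which its call begins.
- job_done(): hands the job in, once; it reports no verdict.
The state is a dict: "clock": time; "joints": joint angles; "joint_vel": joint speeds; "joint_efforts": joint torques, N m; "position": TCP position; "ee_rot": TCP orientation; "contact_force": force on the tool from outside, world axes, zero at the start; "wrist_torque": the same for the moment, N m; "gripper_width": finger opening in mm.
Only numpy, scipy, OpenCV 4.12 (cv2) and the standard library are available. Lean on these libraries where they do the work, as an engineer would, in place of code of your own. Each camera call takes 0.05 s, during which the arm holds its last target.

### The job

Gather the four capped sample bottles and jars from the bench into the sample tray, each standing upright in the nest made for its shape and size, right down on the nest's floor. Keep them upright on the way and set them down without dropping them. Leave the two uncapped look-alikes, the open jar and the open square container, standing where they are.

Things in the scene. Friction and masses are not known exactly. Their poses are not given: they have to be found in the camera images.
- wide_jar: Wide low round jar of brown glass with a white screw cap: body diameter 60, height 50; cap diameter 52 on top, total height 62 mm; about 0.18 kg. Loose. Origin: centre of its underside; z up.
- slim_bottle: Slim tall round bottle of brown glass with a white cap: body diameter 36, height 80; cap diameter 28, total height 96 mm; about 0.10 kg. Loose. Origin: centre of its underside; z up.
- square_bottle: Square bottle of brown glass with a small round white cap: body 48 x 48, height 64; cap diameter 32, total height 82 mm; about 0.16 kg. Loose. Origin: centre of its underside; z up; x and y square to the sides.
- flat_bottle: Flat oblong bottle of brown glass with a small round white cap: body 30 (along its x) x 60 (along its y), height 70; cap diameter 24, total height 88 mm; about 0.14 kg. Loose. Origin: centre of its underside; z up.
- nest_wide: Large round grey plastic nest, inner diameter 76 mm, for the wide jar. Origin: centre of the underside, z up. Floor 3 mm thick, wall 4 mm thick, wall top 21 mm above the origin. The nest is fixed on the tray's floor, 5 mm above the bench, so a container standing in it has its underside 8 mm above the bench. The four nests form a 2 by 2 pattern of 112 mm pitch on a fixed bare-metal tray (250 mm square, rim 10 mm high); which nest has which corner varies.
- nest_slim: Small round grey plastic nest, inner diameter 52 mm, for the slim bottle. Made like nest_wide.
- nest_square: Square grey plastic nest, inner 64 x 64 mm, for the square bottle. x and y square to its walls. Otherwise made like nest_wide.
- nest_flat: Oblong grey plastic nest, inner 46 mm (along its x) x 76 mm (along its y), for the flat bottle. Otherwise made like nest_wide.
- open_jar: Look-alike to leave alone: round brown glass jar without a cap, open and empty, diameter 60, height 50, wall 4 mm. Loose. Origin: centre of its underside; z up.
- open_square: Look-alike to leave alone: square brown glass container without a cap, open and empty, 48 x 48, height 64, wall 4 mm. Loose. Origin: centre of its underside; z up.

How it is judged:
By the outcome, as a careful person would: the job done as asked, in the order asked, and still so for the second after the job is handed in, with the robot touching nothing.
It also fails if it takes over 106 s, if anything falls off the work surface, if the arm or the gripper's body presses on something with over 40 N, if the wrist force passes 120 N, or if a joint passes its speed limit or range.

## Working session

There is one attempt and no reset: what is moved stays moved. The work goes in short steps, Python scripts to look and compute and a tool call to move; the robot and the scene stay as the last step left them, time stands still between calls to the robot, and variables do not carry over. Pictures are saved under pics/ and viewed, and the job is handed in when it is done.

Besides the shell and the picture viewer there is one more tool, called after "Emit:" as name([rows], argument=value, ...), one row to a line, values as JSON. play_rows: Moves the arm, as the interface text tells. Its arguments: {"type":"object","properties":{"targets":{"type":"array","items":{"type":"object","properties":{"gripper":{"type":"number"},"tx":{"type":"number","minimum":-1,"maximum":1},"ty":{"type":"number","minimum":-1,"maximum":1},"tz":{"type":"number","minimum":-1,"maximum":1},"spin":{"type":"number","minimum":-1,"maximum":1}}}}},"required":["targets"]}

```bash
mkdir -p pics; python3 - <<'E'
from bench import *
import cv2,numpy as np
for n in("top","side"):
    d=get_image(n); cv2.imwrite(f"pics/{n}0.png",d["frame"][:,:,::-1]); np.savez(f"{n}0.npz",**d)
    print(n,d["mtx"].tolist(),np.round(d["world_to_cam"],4).tolist())
print(read_state(),tcp_to_tips)
E
```

```text
top [[494.9399247408696, 0.0, 272.3745016847073], [0.0, 494.9399247408696, 207.8164724042581], [0.0, 0.0, 1.0]] [[-0.0019, -0.9998, 0.02, -23.3483], [0.9956, -0.0, 0.0936, -554.382], [-0.0936, 0.0201, 0.9954, -1260.6612], [0.0, 0.0, 0.0, 1.0]]
side [[412.2613386475989, 0.0, 280.8290968479922], [0.0, 412.2613386475989, 217.24052503497677], [0.0, 0.0, 1.0]] [[-0.9392, -0.3426, -0.0205, 521.5149], [0.2317, -0.6769, 0.6986, -167.7016], [-0.2532, 0.6514, 0.7152, -745.4554], [0.0, 0.0, 0.0, 1.0]]
{'clock': 0.1, 'joints': array([ 1.47461005e+00,  3.85475203e-01,  6.77373392e-03, -3.99082098e-04,
       -1.19396088e+00, -2.58582209e-01]), 'joint_vel': array([-0.00073713, -0.00076397,  0.00331701,  0.00175998,  0.00042911,
       -0.00074724]), 'joint_efforts': array([-3.26445490e-05, -3.93314838e+01,  1.88931406e+01,  4.19794142e+00,
       -2.53369784e-03,  5.18650381e-06]), 'position': array([216.94073484, 585.63517721, 244.34334448]), 'ee_rot': array([ 9.84295189e-01, -1.76527834e-01, -1.09184837e-04,  9.44981873e-04]), 'contact_force': array([ 0.53440278, -0.26098348, -0.57089769]), 'wrist_torque': array([-0.01279677,  0.00864209,  0.00738954]), 'gripper_width': 85.50362807003172} 14.0
```

View pics/top0.png

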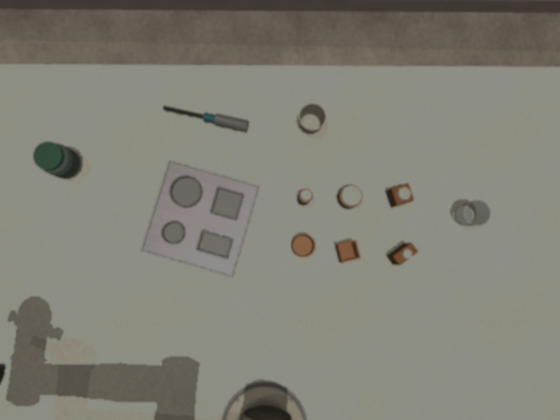

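View pics/side0.png

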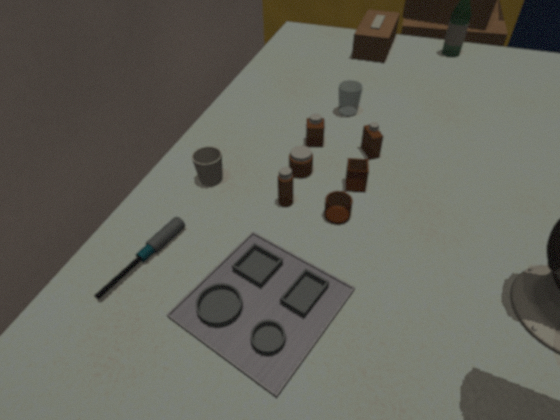

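```bash
cat >h.py <<'E'
import numpy as np,cv2
def cloud(d):
    K=d["mtx"];D=d["depth"];T=d["world_to_cam"]
    v,u=np.mgrid[:D.shape[0],:D.shape[1]]
    x=(u-K[0,2])/K[0,0]*D;y=(v-K[1,2])/K[1,1]*D
    P=np.stack([x,-y,-D,np.ones_like(D)],-1)@np.linalg.inv(T).T
    P=P[...,:3];P[D==0]=np.nan
    return P
def proj(d,P):
    P=np.atleast_2d(P);c=np.c_[P,np.ones(len(P))]@d["world_to_cam"].T
    K=d["mtx"];return np.c_[K[0,0]*c[:,0]/-c[:,2]+K[0,2],K[1,1]*-c[:,1]/-c[:,2]+K[1,2]]
E
python3 - <<'E'
from h import *
np.set_printoptions(suppress=True,precision=1,linewidth=150)
for n in("top","side"):
    d=dict(np.load(n+"0.npz"));P=cloud(d)
    Z=P[...,2]
    print(n,"tablez",np.nanmedian(Z[P[...,0]>300][:]) )
    m=((Z>25)&(Z<120)&(P[...,0]>250)&(P[...,0]<900)&(P[...,1]<300)&(P[...,1]>-500)).astype(np.uint8)
    k,l,s,c=cv2.connectedComponentsWithStats(m,connectivity=4)
    for i in range(1,k):
        if s[i,4]<15: continue
        Q=P[l==i];zt=np.percentile(Q[:,2],97)
        cap=Q[Q[:,2]>zt-5]
        print(c[i],s[i,4],"zt",zt,"cap",cap.mean(0),(cap.min(0)+cap.max(0))/2,len(cap),"ext",Q.min(0),Q.max(0))
d=dict(np.load("top0.npz"))
f=d["frame"][:,:,::-1]
a=cv2.resize(f[150:290,135:275],(600,600),interpolation=cv2.INTER_CUBIC);cv2.imwrite("pics/tray.png",a)
a=cv2.resize(f[170:280,285:425],(795,624-24),interpolation=cv2.INTER_CUBIC);cv2.imwrite("pics/bott.png",a)
E
```

```text
top tablez 0.2526294205187014
[312.5 115. ] 381 zt 80.01137254659129 cap [ 784.8 -124.9   77.7] [ 785.5 -125.5   79.1] 75 ext [ 749.8 -160.7   25. ] [821.  -90.9  83.2]
[227.5 120.5] 394 zt 35.78684588395725 cap [784.5  88.4  33.2] [784.3  99.   34.7] 154 ext [760.6  39.9  25.1] [807.6 158.8  38.6]
[400.3 194.3] 428 zt 85.54072877758878 cap [ 587.7 -353.3   83.6] [ 587.5 -352.8   84.8] 102 ext [ 558.3 -381.4   25.2] [ 614.7 -323.6   89. ]
[349.9 195.7] 455 zt 66.96164162641949 cap [ 584.7 -224.7   64.3] [ 583.7 -224.1   66.1] 206 ext [ 554.7 -254.    25.9] [ 614.  -194.3   70.2]
[215.  194.4] 31 zt 31.012100868161518 cap [588.7 125.4  28.3] [587.8 125.2  28.7] 28 ext [564.3 115.1  25.1] [611.5 132.9  31.2]
[304.6 196. ] 196 zt 101.21488291856922 cap [ 582.2 -105.3   98.7] [ 582.  -105.4   99.8] 60 ext [ 564.  -122.1   26.3] [600.1 -87.4 103.4]
[303.9 244.6] 144 zt 54.735852884563265 cap [ 460.  -104.5   52.1] [ 458.7 -102.2   52.8] 85 ext [ 429.5 -131.4   26.6] [487.8 -72.9  55.8]
[348.6 250.8] 217 zt 69.27035519109282 cap [ 444.1 -216.4   66.8] [ 443.2 -214.7   67.4] 74 ext [ 414.5 
[... 894 characters left out ...]
-84.5  75.4]
[300.3 158.1] 510 zt 61.4550794096227 cap [ 583.5 -217.2   59.8] [ 583.9 -218.9   59.7] 234 ext [ 553.9 -244.9   25.4] [ 612.3 -187.1   62.9]
[356.7 170.9] 555 zt 63.23386733586856 cap [ 443.2 -208.8   61.5] [ 443.  -210.9   62.4] 136 ext [ 414.2 -240.6   25. ] [ 471.7 -180.9   66.4]
[284.6 183.3] 463 zt 95.14497732375739 cap [580.9 -99.5  93.8] [ 581.2 -101.2   93.6] 93 ext [ 563.  -115.6   25. ] [599.3 -82.   96.5]
[337.7 203.4] 478 zt 49.201845207126915 cap [457.2 -96.2  47.4] [458.  -98.5  47.7] 159 ext [ 428.3 -129.9   25.1] [487.4 -65.7  51.2]
[161.3 233.6] 381 zt 31.227780881397823 cap [783.1  95.8  28.7] [784.9 105.6  29.5] 315 ext [763.9  47.2  25. ] [805.3 164.1  32.8]
```

```bash
python3 - <<'E'
from h import *
d=dict(np.load("side0.npz"))
f=d["frame"][:,:,::-1]
cv2.imwrite("pics/sideb.png",cv2.resize(f[100:225,260:400],(672,600),interpolation=cv2.INTER_CUBIC))
E
```

```text
(no output)
```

View pics/bott.png

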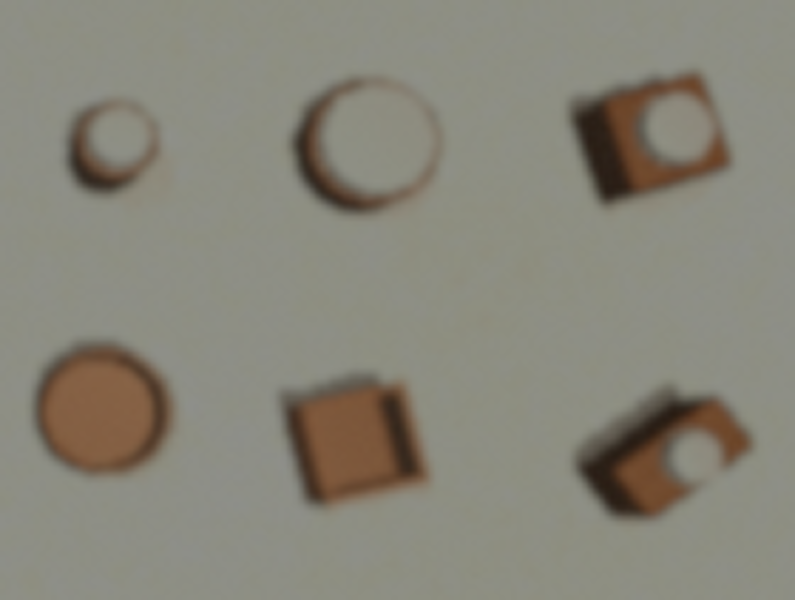

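View pics/tray.png

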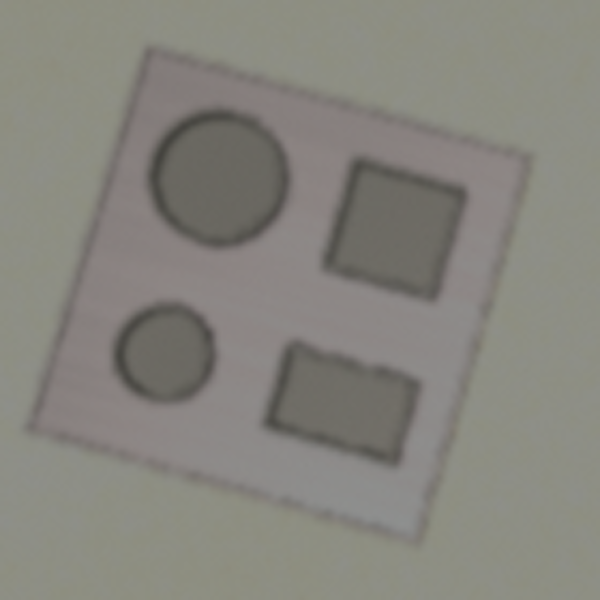

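View pics/sideb.png

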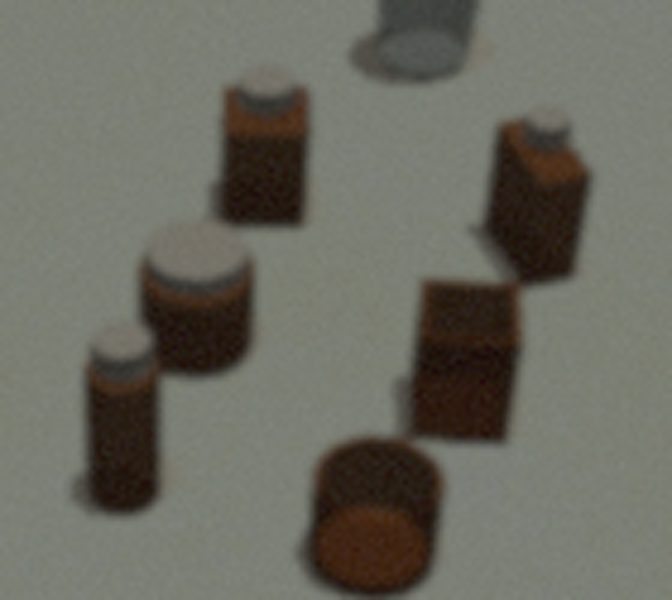

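```bash
cat > meas.py <<'E'
from h import *
np.set_printoptions(suppress=True,precision=1,linewidth=150)
def plane(d,uv,z):
    K=d["mtx"];Ti=np.linalg.inv(d["world_to_cam"]);uv=np.asarray(uv,float)
    r=np.c_[(uv[:,0]-K[0,2])/K[0,0],-(uv[:,1]-K[1,2])/K[1,1],-np.ones(len(uv))]@Ti[:3,:3].T
    o=Ti[:3,3];return o+r*((z-o[2])/r[:,2])[:,None]
E
python3 - <<'E'
from meas import *
for n in("top","side"):
    d=dict(np.load(n+"0.npz"));P=cloud(d);Z=P[...,2]
    print(n,"cam",np.linalg.inv(d["world_to_cam"])[:3,3])
    f=d["frame"].astype(float)
    # tray rgb stats
    tray=(P[...,0]>400)&(P[...,0]<700)&(P[...,1]>-20)&(P[...,1]<320)
    off=np.nanmedian(Z[(P[...,0]>300)&(P[...,0]<420)&(P[...,1]<0)&(P[...,1]>-300)]);print("z off table",off)
    g=cv2.GaussianBlur(f.astype(np.float32),(0,0),0.7)
    pink=(g[...,0]-g[...,1])
    V=g.max(-1)
    m=(tray&(pink>3)).astype(np.uint8)
    k,l,s,c=cv2.connectedComponentsWithStats(m,connectivity=8)
    i=1+np.argmax(s[1:,4]);t=(l==i).astype(np.uint8)
    cn,h=cv2.findContours(t,cv2.RETR_CCOMP,cv2.CHAIN_APPROX_NONE)
    for q,hh in zip(cn,h[0]):
        if len(q)<20: continue
        w=plane(d,q[:,0],12 if hh[3]<0 else 20)[:,:2].astype(np.float32)
        print("hole" if hh[3]>=0 else "tray",q[:,0].mean(0),"rect",cv2.minAreaRect(w))
    # objects
    Zc=Z-off
    m=((Zc>25)&(Zc<120)&(P[...,0]>400)&(P[...,0]<650)&(P[...,1]<-60)&(P[...,1]>-420)).astype(np.uint8)
    k,l,s,c=cv2.connectedComponentsWithStats(m,connectivity=4)
    for i in range(1,k):
        if s[i,4]<50: continue
        Q=P[l==i][:,:2].astype(np.float32);r=cv2.minAreaRect(Q);print(c[i],r)
E
```

```text
top cam [ 433.9    2.  1307.2]
z off table 0.8542139068016468
tray [197.2 216.2] rect ((529.5386352539062, 164.5973358154297), (248.70518493652344, 247.5090789794922), 73.84272766113281)
hole [172.3 231.9] rect ((492.7353515625, 235.50669860839844), (59.017093658447266, 56.190147399902344), 45.413753509521484)
hole [241.9 224.8] rect ((511.1710510253906, 56.85939025878906), (23.931501388549805, 29.36423110961914), 66.98521423339844)
hole [225.9 203. ] rect ((568.5424194335938, 96.62361145019531), (74.20531463623047, 75.28855895996094), 72.59075164794922)
hole [185.1 190.9] rect ((599.2496337890625, 204.11053466796875), (82.04143524169922, 80.96197509765625), 45.610748291015625)
[400.4 194.3] ((587.2488403320312, -353.0669250488281), (47.952247619628906, 49.50821304321289), 16.783187866210938)
[349.9 195.7] ((583.9686889648438, -223.87396240234375), (58.01627731323242, 59.11100387573242), 46.47895050048828)
[304.6 196. ] ((581.0524291992188, -105.26318359375), (33.60028839111328, 34.712337493896484), 44.930137634277344)
[303.9 244.6] ((458.42474365234375, -101.80669403076172), (57.162
[... 719 characters left out ...]
e [256.1 265.6] rect ((566.7468872070312, 106.39173889160156), (99.12886810302734, 95.7471923828125), 72.46463012695312)
[314.6 127.4] ((586.061767578125, -346.0662841796875), (45.64576721191406, 52.06084060668945), 17.971647262573242)
[371.9 137.2] ((435.8096923828125, -348.23040771484375), (31.98530387878418, 61.882598876953125), 38.02825927734375)
[292.9 170.3] ((587.0935668945312, -164.11705017089844), (162.56939697265625, 58.05988693237305), 85.79255676269531)
[356.7 171.1] ((442.8406066894531, -210.84463500976562), (48.32271194458008, 52.57465362548828), 13.021714210510254)
[337.8 203.8] ((457.5329284667969, -96.76991271972656), (60.1875114440918, 59.25313949584961), 53.92644119262695)
```

```bash
cat > g.py <<'E'
# usage: g.py x y z jaw  -> shifts
import sys,numpy as np
from scipy.spatial.transform import Rotation as R
from bench import read_state
s=read_state();p=s["position"];M=R.from_quat(s["ee_rot"]).as_matrix()
jaw=np.degrees(np.arctan2(M[1,1],M[0,1]))
print("t",s["clock"],"p",np.round(p,1),"jaw",round((jaw+90)%180-90,2),"tilt",np.round(M[:2,2],4),"w",round(s["gripper_width"],1),"F",np.round(s["contact_force"],1),"j6",np.round(s["joints"][[0,5]],2))
if len(sys.argv)>1:
    x,y,z,a=map(float,sys.argv[1:5])
    # tool frame taken as pointing exactly down
    c=np.radians(jaw);Y=np.array([np.cos(c),np.sin(c),0]);Z=np.array([0,0,-1.]);X=np.cross(Y,Z)
    d=np.array([x,y,z])-p
    t=np.array([X@d,Y@d,Z@d])/250
    da=(a-jaw+90)%180-90
    print("shift",np.round(t,3),"spin",round(-da/45,3),"turn",round(da,1))
E
python3 g.py 581.5 -102.7 200 29
```

```text
t 0.1 p [216.9 585.6 244.3] jaw 69.66 tilt [-0.0005 -0.0018] w 85.5 F [ 0.5 -0.3 -0.6] j6 [ 1.47 -0.26]
shift [2.324 2.075 0.177] spin 0.904 turn -40.7
```

Emit:
play_rows([
  {"gripper":-1,"tx":0.2,"ty":0.17,"tz":0},
  {"gripper":-1,"tx":0.4,"ty":0.35,"tz":0},
  {"gripper":-1,"tx":0.6,"ty":0.52,"tz":0},
  {"gripper":-1,"tx":0.77,"ty":0.69,"tz":0},
  {"gripper":-1,"tx":0.77,"ty":0.69,"tz":0},
])

```text
invalid input
```

Emit:
play_rows([
  {"gripper":-1,"tx":0.2,"ty":0.17,"tz":0},
  {"gripper":-1,"tx":0.4,"ty":0.35,"tz":0},
  {"gripper":-1,"tx":0.6,"ty":0.52,"tz":0},
  {"gripper":-1,"tx":0.77,"ty":0.69,"tz":0},
  {"gripper":-1,"tx":0.77,"ty":0.69,"tz":0},
])

```text
invalid input
```

```bash
python3 g.py 581.5 -102.7 200 29
```

```text
t 0.1 p [216.9 585.6 244.3] jaw 69.66 tilt [-0.0005 -0.0018] w 85.5 F [ 0.5 -0.3 -0.6] j6 [ 1.47 -0.26]
shift [2.324 2.075 0.177] spin 0.904 turn -40.7
```

Emit:
play_rows([
  {"gripper":-1,"tx":0.2,"ty":0.17,"tz":0,"spin":0},
  {"gripper":-1,"tx":0.4,"ty":0.35,"tz":0,"spin":0},
  {"gripper":-1,"tx":0.6,"ty":0.52,"tz":0,"spin":0},
  {"gripper":-1,"tx":0.77,"ty":0.69,"tz":0,"spin":0},
  {"gripper":-1,"tx":0.77,"ty":0.69,"tz":0,"spin":0},
])

```text
clock: 0.72
position: [338.3, 354.1, 245.3]
ee_rot: [0.984, -0.178, -0.0, 0.0]
contact_force: [-0.4, 0.8, 0.6]
gripper_width: 85.8
```

```bash
python3 g.py 581.5 -102.7 200 29
```

```text
t 0.725 p [338.3 354.1 245.3] jaw 69.45 tilt [-0.0007 -0.0008] w 85.8 F [-0.4  0.8  0.6] j6 [1.14 0.07]
shift [1.552 1.369 0.181] spin 0.899 turn -40.5
```

Works. Continue with halves, spinning in the last call.

Emit:
play_rows([
  {"gripper":-1,"tx":0.2,"ty":0.17,"tz":0,"spin":0},
  {"gripper":-1,"tx":0.4,"ty":0.35,"tz":0,"spin":0},
  {"gripper":-1,"tx":0.6,"ty":0.52,"tz":0,"spin":0},
  {"gripper":-1,"tx":0.77,"ty":0.69,"tz":0,"spin":0},
  {"gripper":-1,"tx":0.77,"ty":0.69,"tz":0,"spin":0},
])

```text
clock: 1.35
position: [459.1, 126.4, 244.9]
ee_rot: [0.984, -0.179, -0.0, 0.0]
contact_force: [-0.1, 0.2, -0.1]
gripper_width: 85.4
```

```bash
python3 g.py 581.5 -102.7 200 29; python3 - <<'E'
from bench import *
import cv2,numpy as np
for n in("top","side"):
    d=get_image(n); cv2.imwrite(f"pics/{n}1.png",d["frame"][:,:,::-1]); np.savez(f"{n}1.npz",**d)
E
```

```text
t 1.35 p [459.1 126.4 244.9] jaw 69.4 tilt [-0.0007 -0.0005] w 85.4 F [-0.1  0.2 -0.1] j6 [0.61 0.6 ]
shift [0.78  0.686 0.18 ] spin 0.898 turn -40.4
```

View pics/side1.png

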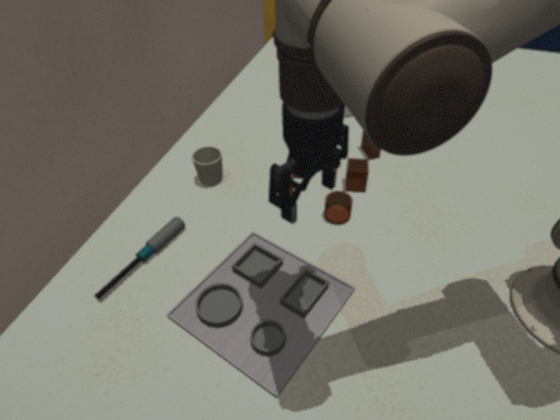

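View pics/top1.png

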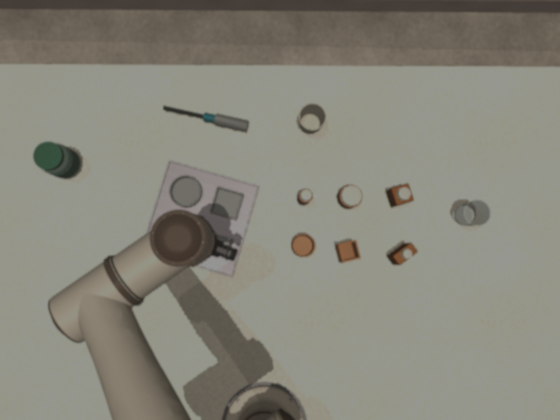

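```bash
python3 - <<'E'
from meas import *
d=dict(np.load("side1.npz"));P=cloud(d);f=d["frame"]
cv2.imwrite("pics/f1.png",cv2.resize(f[140:230,260:360,::-1],(660,594),interpolation=cv2.INTER_CUBIC))
t=np.array([459.1,126.4,244.9])
M=(np.abs(P-t)<[80,80,70]).all(-1)
Q=P[M];j=np.radians(69.4);Y=np.array([np.cos(j),np.sin(j)]);X=np.array([Y[1],-Y[0]])
a=(Q[:,:2]-t[:2])@Y;b=(Q[:,:2]-t[:2])@X;z=Q[:,2]-t[2]
for s in(1,-1):
    k=(s*a>25)&(s*a<70)
    print(s,k.sum(),"zmin",np.percentile(z[k],[0,2,5,10]))
    for lo in range(-35,30,8):
        q=k&(z>lo)&(z<=lo+8)
        if q.sum()>3: print(lo,q.sum(),"a",np.percentile(a[q],[3,50,97]),"b",np.percentile(b[q],[3,50,97]))
print(proj(d,np.array([[*(t[:2]+s*w*Y+ c*X),t[2]-14] for s in(1,-1) for w in(43,57) for c in(-11,11)])))
E
```

```text
1 620 zmin [-2.   3.7  7.5 11.3]
-3 17 a [45.  51.3 54.1] b [-11.9  -9.6  -5.8]
5 58 a [45.6 55.8 59.4] b [-12.1  -7.6   5.4]
13 71 a [46.1 57.1 59.4] b [-12.   -7.5   6.1]
21 55 a [46.  54.6 58.9] b [-12.   -7.9   1.7]
29 36 a [45.4 52.1 59.2] b [-12.2  -8.7  -5.4]
-1 577 zmin [-2.6  0.2  3.   6.9]
-3 46 a [-44.4 -40.5 -39.3] b [-11.4  -1.5   9.2]
5 56 a [-45.7 -40.6 -38.8] b [-12.   -2.9   9.7]
13 64 a [-45.5 -40.6 -39.6] b [-11.8  -2.3  10.6]
21 65 a [-46.4 -40.7 -39. ] b [-11.9  -4.1   8.9]
29 70 a [-46.6 -40.8 -38.8] b [-11.8  -4.4   6.8]
[[296.7 227.3]
 [284.9 220.2]
 [290.4 232.9]
 [278.6 225.7]
 [332.2 195.6]
 [320.6 189.5]
 [337.5 190.8]
 [326.  184.9]]
```

View pics/f1.png

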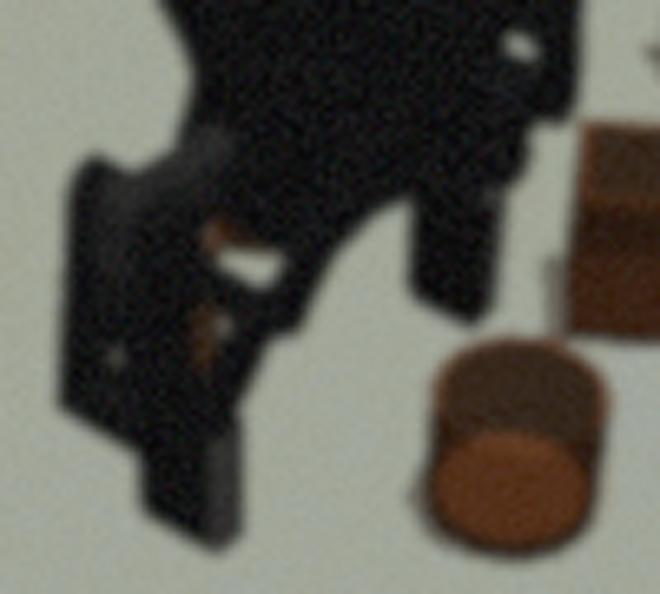

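```bash
python3 g.py 581.3 -102.6 165 29
```

```text
t 1.45 p [458.6 128.3 245. ] jaw 69.56 tilt [-0.0005 -0.0001] w 85.5 F [-0.4  0.2 -0.4] j6 [0.61 0.6 ]
shift [0.782 0.694 0.32 ] spin 0.901 turn -40.6
```

Emit:
play_rows([
  {"gripper":-1,"tx":0.2,"ty":0.17,"tz":0,"spin":0.2},
  {"gripper":-1,"tx":0.4,"ty":0.35,"tz":0.1,"spin":0.4},
  {"gripper":-1,"tx":0.6,"ty":0.52,"tz":0.2,"spin":0.6},
  {"gripper":-1,"tx":0.78,"ty":0.69,"tz":0.3,"spin":0.8},
  {"gripper":-1,"tx":0.782,"ty":0.694,"tz":0.32,"spin":0.9},
  {"gripper":-1,"tx":0.782,"ty":0.694,"tz":0.32,"spin":0.9},
  {"gripper":-1,"tx":0.782,"ty":0.694,"tz":0.32,"spin":0.9},
  {"gripper":-1,"tx":0.782,"ty":0.694,"tz":0.32,"spin":0.9},
])

```text
clock: 2.45
position: [581.6, -100.1, 166.3]
ee_rot: [0.863, -0.505, 0.001, -0.001]
contact_force: [-0.5, 0.5, -0.8]
gripper_width: 85.6
```

```bash
cat > cal.py <<'E'
import sys
from meas import *
from bench import *
from scipy.spatial.transform import Rotation as R
tag=sys.argv[1]
for n in("side","top"):
    s=read_state();d=get_image(n);P=cloud(d);cv2.imwrite(f"pics/{n}{tag}.png",d["frame"][:,:,::-1]);np.savez(f"{n}{tag}.npz",**d)
    t=s["position"];M=R.from_quat(s["ee_rot"]).as_matrix();Y=M[:2,1];X=M[:2,0];print(n,t,"w",s["gripper_width"])
    m=(np.abs(P-t)<[80,80,70]).all(-1)&(d["frame"].max(-1)<70)
    Q=P[m];a=(Q[:,:2]-t[:2])@Y;b=(Q[:,:2]-t[:2])@X;z=Q[:,2]-t[2]
    for sg in(1,-1):
        k=(sg*a>5)&(sg*a<75)&(z<35)
        if k.sum()>10: print(sg,k.sum(),"z",np.percentile(z[k],[1,5]),"a",np.percentile(a[k],[3,50,97]),"b",np.percentile(b[k],[3,50,97]))
E
python3 cal.py 2; python3 g.py 581.3 -102.6 45 29
```

```text
side [ 581.6 -100.1  166.3] w 85.55678750972605
1 111 z [0.7 2.2] a [40.9 45.4 54. ] b [-14.  -10.3  -0.1]
-1 72 z [5.7 8. ] a [-55.9 -50.5 -45.5] b [-14.1 -10.7  -6.3]
top [ 581.6 -100.4  166.4] w 85.3483278404133
t 2.55 p [ 581.5 -100.6  166.3] jaw 29.29 tilt [0.0016 0.0002] w 85.1 F [ 0.1 -0.5 -0.4] j6 [0.1  0.41]
shift [0.007 0.005 0.485] spin 0.007 turn -0.3
```

View pics/side2.png

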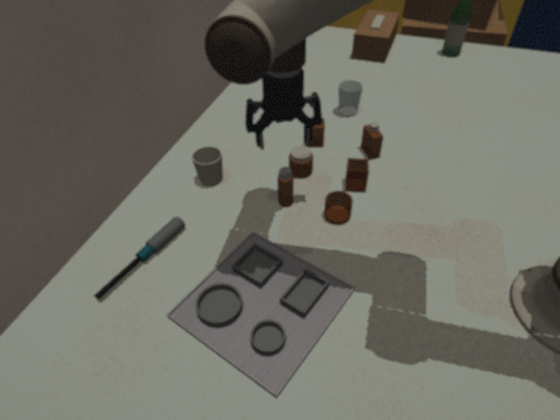

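Emit:
play_rows([
  {"gripper":-1,"tx":0.007,"ty":0.005,"tz":0.12,"spin":0.007},
  {"gripper":-1,"tx":0.007,"ty":0.005,"tz":0.24,"spin":0.007},
  {"gripper":-1,"tx":0.007,"ty":0.005,"tz":0.34,"spin":0.007},
  {"gripper":-1,"tx":0.007,"ty":0.005,"tz":0.43,"spin":0.007},
  {"gripper":-1,"tx":0.007,"ty":0.005,"tz":0.485,"spin":0.007},
  {"gripper":-1,"tx":0.007,"ty":0.005,"tz":0.485,"spin":0.007},
  {"gripper":-1,"tx":0.007,"ty":0.005,"tz":0.485,"spin":0.007},
])

```text
clock: 3.42
position: [581.8, -103.8, 45.1]
ee_rot: [0.861, -0.508, 0.001, -0.0]
contact_force: [-0.4, 0.3, -0.3]
gripper_width: 85.2
```

```bash
python3 g.py 581.3 -102.6 45 29;python3 cal.py 3;python3 -c "
import cv2
a=cv2.imread('pics/side3.png');cv2.imwrite('pics/side3c.png',cv2.resize(a[90:250,200:400],(750,600)))"
```

```text
t 3.425 p [ 581.8 -103.8   45.1] jaw 28.89 tilt [ 0.0019 -0.0001] w 85.2 F [-0.4  0.3 -0.3] j6 [0.1  0.41]
shift [-0.005 -0.     0.   ] spin -0.002 turn 0.1
side [ 581.8 -103.8   45.1] w 85.24185915486073
1 162 z [-47.7 -42.7] a [ 5.5 13.6 52.4] b [-18.9 -13.5   4.6]
-1 224 z [-43.7 -39.7] a [-54.3 -13.6  -5.6] b [-20.  -14.5  -7. ]
top [ 581.9 -103.8   45.2] w 85.44797225968045
```

View pics/side3c.png

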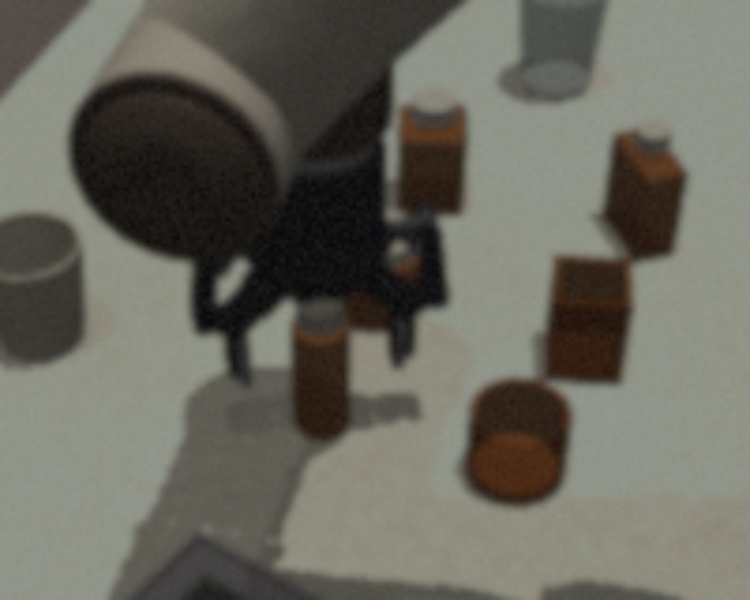

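The slim bottle (crop ~320,380) stands centred between the fingertips (240,380 and 400,360). Closing.

Emit:
play_rows([
  {"gripper":0,"tx":0,"ty":0,"tz":0,"spin":0},
  {"gripper":0,"tx":0,"ty":0,"tz":0,"spin":0},
  {"gripper":0,"tx":0,"ty":0,"tz":0,"spin":0},
  {"gripper":1,"tx":0,"ty":0,"tz":0,"spin":0},
  {"gripper":1,"tx":0,"ty":0,"tz":0,"spin":0},
  {"gripper":1,"tx":0,"ty":0,"tz":0,"spin":0},
  {"gripper":1,"tx":0,"ty":0,"tz":0,"spin":0},
  {"gripper":1,"tx":0,"ty":0,"tz":0,"spin":0},
])

```text
clock: 4.53
position: [581.4, -103.9, 44.3]
ee_rot: [0.861, -0.509, 0.0, -0.0]
contact_force: [0.5, 0.3, 2.8]
gripper_width: 35.1
```

```bash
python3 g.py 492.1 237.6 165 29
```

```text
t 4.525 p [ 581.4 -103.9   44.3] jaw 28.87 tilt [ 0.0008 -0.0001] w 35.1 F [0.5 0.3 2.8] j6 [0.1  0.41]
shift [-1.369 -0.347 -0.483] spin -0.003 turn 0.1
```

Emit:
play_rows([
  {"gripper":1,"tx":0,"ty":0,"tz":-0.06,"spin":0},
  {"gripper":1,"tx":0,"ty":0,"tz":-0.16,"spin":0},
  {"gripper":1,"tx":0,"ty":0,"tz":-0.28,"spin":0},
  {"gripper":1,"tx":-0.04,"ty":-0.01,"tz":-0.36,"spin":0},
  {"gripper":1,"tx":-0.12,"ty":-0.03,"tz":-0.4,"spin":0},
  {"gripper":1,"tx":-0.24,"ty":-0.06,"tz":-0.4,"spin":0},
  {"gripper":1,"tx":-0.36,"ty":-0.09,"tz":-0.4,"spin":0},
  {"gripper":1,"tx":-0.48,"ty":-0.12,"tz":-0.4,"spin":0},
  {"gripper":1,"tx":-0.6,"ty":-0.15,"tz":-0.4,"spin":0},
  {"gripper":1,"tx":-0.7,"ty":-0.18,"tz":-0.4,"spin":0},
])

```text
clock: 5.78
position: [534.5, 72.7, 143.6]
ee_rot: [0.861, -0.508, -0.001, 0.001]
contact_force: [0.8, -0.3, -2.3]
gripper_width: 35.2
```

```bash
python3 g.py 492.1 237.6 120 29
```

```text
t 5.775 p [534.5  72.7 143.6] jaw 28.9 tilt [-0.0018 -0.0003] w 35.2 F [ 0.8 -0.3 -2.3] j6 [0.44 0.07]
shift [-0.659 -0.17   0.095] spin -0.002 turn 0.1
```

Emit:
play_rows([
  {"gripper":1,"tx":-0.12,"ty":-0.03,"tz":0,"spin":0},
  {"gripper":1,"tx":-0.24,"ty":-0.06,"tz":0,"spin":0},
  {"gripper":1,"tx":-0.36,"ty":-0.09,"tz":0,"spin":0},
  {"gripper":1,"tx":-0.48,"ty":-0.12,"tz":0,"spin":0},
  {"gripper":1,"tx":-0.59,"ty":-0.148,"tz":0,"spin":0},
  {"gripper":1,"tx":-0.65,"ty":-0.163,"tz":0.03,"spin":0},
  {"gripper":1,"tx":-0.669,"ty":-0.167,"tz":0.06,"spin":0},
  {"gripper":1,"tx":-0.669,"ty":-0.167,"tz":0.1,"spin":0},
  {"gripper":1,"tx":-0.669,"ty":-0.167,"tz":0.1,"spin":0},
  {"gripper":1,"tx":-0.669,"ty":-0.167,"tz":0.1,"spin":0},
])

```text
clock: 7.02
position: [492.2, 237.0, 119.0]
ee_rot: [0.861, -0.509, 0.0, 0.0]
contact_force: [0.4, -0.4, -0.7]
gripper_width: 34.9
```

```bash
python3 g.py 492.1 237.6 53 29;python3 cal.py 4;python3 -c "
import cv2
a=cv2.imread('pics/side4.png');cv2.imwrite('pics/side4c.png',cv2.resize(a[200:400,150:400],(750,600)))
a=cv2.imread('pics/top4.png');cv2.imwrite('pics/top4c.png',cv2.resize(a[140:300,130:330],(750,600)))"
```

```text
t 7.025 p [492.2 237.  119. ] jaw 28.8 tilt [-0.     -0.0002] w 34.9 F [ 0.4 -0.4 -0.7] j6 [ 0.75 -0.24]
shift [-0.002 -0.001  0.264] spin -0.004 turn 0.2
side [492.2 237.  119. ] w 34.92508782087317
1 205 z [-42.  -39.1] a [ 5.3 11.1 19.9] b [-18.4 -14.4  -7.1]
-1 404 z [-42.3 -37.9] a [-35.8 -15.7  -5.6] b [-19.  -13.3  -7. ]
top [492.2 237.2 119.2] w 34.83979990773627
1 36 z [-40.6 -38. ] a [ 5.3 12.4 31.7] b [ 8.4 14.  18.9]
```

View pics/side4c.png

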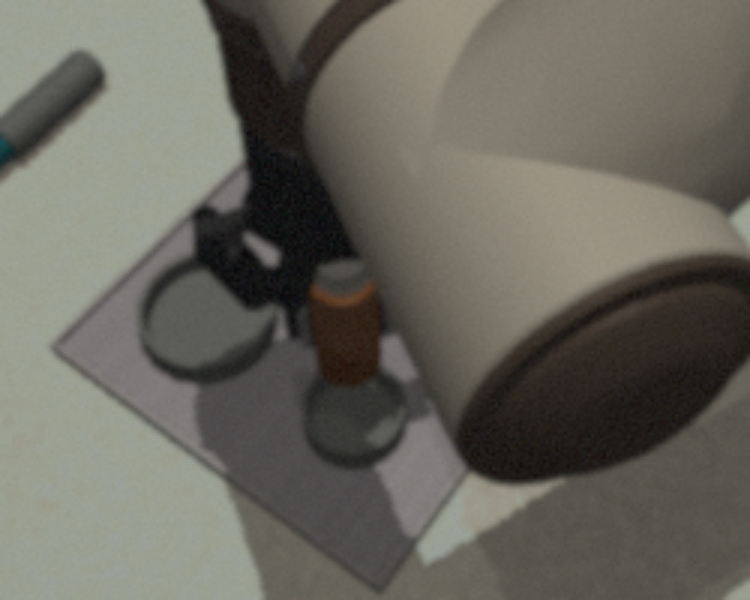

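View pics/top4c.png

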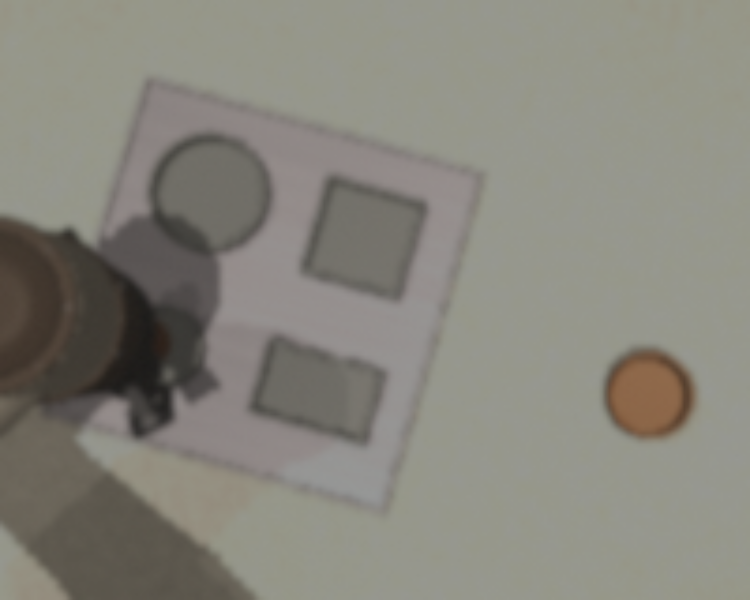

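```bash
python3 - <<'E'
from meas import *
d=dict(np.load("side4.npz"))
for y in (237.2,239.6):
    p=proj(d,[[492.2,y,z] for z in(83,83+80,26,8)]); print(((p-[150,200])*3))
E
```

```text
[[347.7 346.2]
 [340.1 258.9]
 [352.4 399.6]
 [353.8 415.2]]
[[346.1 349.9]
 [338.2 262.8]
 [350.9 403.3]
 [352.3 418.9]]
```

Emit:
play_rows([
  {"gripper":1,"tx":0,"ty":0,"tz":0.06,"spin":0},
  {"gripper":1,"tx":0,"ty":0,"tz":0.13,"spin":0},
  {"gripper":1,"tx":0,"ty":0,"tz":0.19,"spin":0},
  {"gripper":1,"tx":0,"ty":0,"tz":0.23,"spin":0},
  {"gripper":1,"tx":0,"ty":0,"tz":0.25,"spin":0},
  {"gripper":1,"tx":0,"ty":0,"tz":0.256,"spin":0},
  {"gripper":1,"tx":0,"ty":0,"tz":0.256,"spin":0},
  {"gripper":1,"tx":0,"ty":0,"tz":0.256,"spin":0},
])

```text
clock: 8.12
position: [492.1, 237.9, 55.6]
ee_rot: [0.861, -0.509, 0.0, -0.001]
contact_force: [0.6, 0.5, -1.1]
gripper_width: 34.6
```

Emit:
play_rows([
  {"gripper":1,"tx":0,"ty":0,"tz":0.004,"spin":0},
  {"gripper":1,"tx":0,"ty":0,"tz":0.006,"spin":0},
  {"gripper":1,"tx":0,"ty":0,"tz":0.006,"spin":0},
])

```text
clock: 8.5
position: [491.9, 237.7, 53.6]
ee_rot: [0.861, -0.509, -0.0, 0.0]
contact_force: [1.2, 0.5, -0.7]
gripper_width: 34.7
```

Emit:
play_rows([
  {"gripper":1,"tx":0,"ty":0,"tz":0.003,"spin":0},
  {"gripper":1,"tx":0,"ty":0,"tz":0.004,"spin":0},
  {"gripper":1,"tx":0,"ty":0,"tz":0.004,"spin":0},
])

```text
clock: 8.88
position: [491.9, 237.6, 52.5]
ee_rot: [0.861, -0.509, -0.0, 0.0]
contact_force: [0.4, 0.4, -2.1]
gripper_width: 34.7
```

Emit:
play_rows([
  {"gripper":1,"tx":0,"ty":0,"tz":0.004,"spin":0},
  {"gripper":1,"tx":0,"ty":0,"tz":0.004,"spin":0},
])

```text
clock: 9.12
position: [492.0, 237.7, 52.3]
ee_rot: [0.861, -0.508, 0.0, -0.0]
contact_force: [-1.0, -0.7, 4.6]
gripper_width: 34.8
```

Emit:
play_rows([
  {"gripper":0,"tx":0,"ty":0,"tz":0,"spin":0},
  {"gripper":-0.3,"tx":0,"ty":0,"tz":0,"spin":0},
  {"gripper":-0.6,"tx":0,"ty":0,"tz":0,"spin":0},
  {"gripper":-0.8,"tx":0,"ty":0,"tz":0,"spin":0},
  {"gripper":-0.8,"tx":0,"ty":0,"tz":0,"spin":0},
  {"gripper":-1,"tx":0,"ty":0,"tz":-0.1,"spin":0},
  {"gripper":-1,"tx":0,"ty":0,"tz":-0.2,"spin":0},
  {"gripper":-1,"tx":0,"ty":0,"tz":-0.34,"spin":0},
  {"gripper":-1,"tx":0,"ty":0,"tz":-0.48,"spin":0},
  {"gripper":-1,"tx":0,"ty":0,"tz":-0.55,"spin":0},
  {"gripper":-1,"tx":0,"ty":0,"tz":-0.55,"spin":0},
])

```text
clock: 10.5
position: [492.4, 238.2, 190.5]
ee_rot: [0.861, -0.509, 0.001, -0.002]
contact_force: [-0.1, -0.6, 0.4]
gripper_width: 85.6
```

```bash
python3 g.py 583.8 -222 190 29;python3 cal.py 5;python3 -c "
import cv2
a=cv2.imread('pics/side5.png');cv2.imwrite('pics/side5c.png',cv2.resize(a[200:400,150:400],(750,600)))"
```

```text
t 10.5 p [492.4 238.2 190.5] jaw 28.86 tilt [0.0027 0.0024] w 85.6 F [-0.1 -0.6  0.4] j6 [ 0.75 -0.24]
shift [1.789 0.568 0.002] spin -0.003 turn 0.1
side [492.4 238.2 190.5] w 85.59135900755373
-1 127 z [3.  4.4] a [-55.6 -48.7 -43.7] b [-13.6 -11.8  -6.8]
top [491.7 237.7 189.1] w 85.47253237501353
```

View pics/side5c.png

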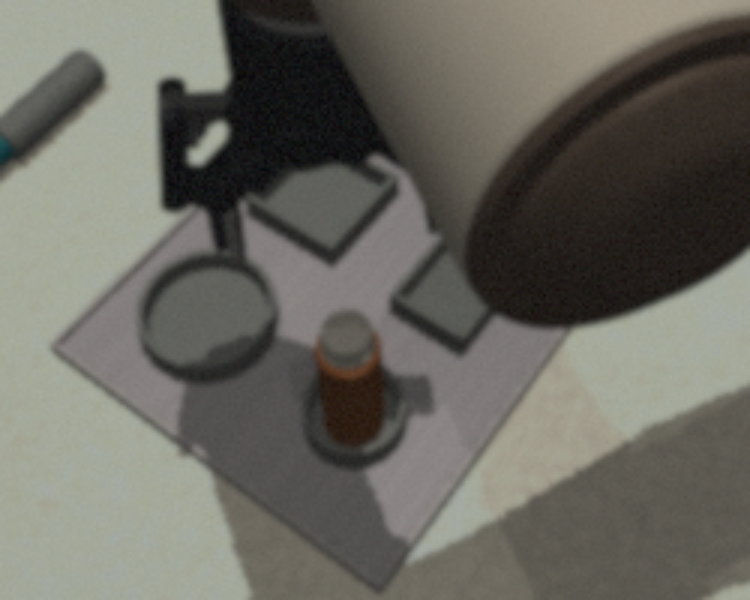

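The slim bottle stands centred in its nest (crop 350,420). Next the wide jar.

Emit:
play_rows([
  {"gripper":-1,"tx":0.2,"ty":0.06,"tz":0,"spin":0},
  {"gripper":-1,"tx":0.4,"ty":0.13,"tz":0,"spin":0},
  {"gripper":-1,"tx":0.6,"ty":0.19,"tz":0,"spin":0},
  {"gripper":-1,"tx":0.8,"ty":0.25,"tz":0,"spin":0},
  {"gripper":-1,"tx":0.9,"ty":0.284,"tz":0,"spin":0},
])

```text
clock: 11.22
position: [537.6, 3.9, 187.3]
ee_rot: [0.86, -0.51, -0.001, 0.001]
contact_force: [0.6, 0.1, 0.5]
gripper_width: 85.6
```

Emit:
play_rows([
  {"gripper":-1,"tx":0.2,"ty":0.06,"tz":0,"spin":0},
  {"gripper":-1,"tx":0.4,"ty":0.13,"tz":0,"spin":0},
  {"gripper":-1,"tx":0.6,"ty":0.19,"tz":0,"spin":0},
  {"gripper":-1,"tx":0.78,"ty":0.25,"tz":0,"spin":0},
  {"gripper":-1,"tx":0.889,"ty":0.284,"tz":0.1,"spin":0},
  {"gripper":-1,"tx":0.889,"ty":0.284,"tz":0.2,"spin":0},
  {"gripper":-1,"tx":0.889,"ty":0.284,"tz":0.2,"spin":0},
  {"gripper":-1,"tx":0.889,"ty":0.284,"tz":0.2,"spin":0},
])

```text
clock: 12.22
position: [583.6, -222.4, 139.2]
ee_rot: [0.861, -0.508, -0.0, 0.0]
contact_force: [0.1, -0.3, 0.5]
gripper_width: 85.5
```

```bash
python3 g.py 583.8 -221.8 30 29
```

```text
t 12.225 p [ 583.6 -222.4  139.2] jaw 28.91 tilt [-0.0003 -0.0004] w 85.5 F [ 0.1 -0.3  0.5] j6 [-0.11  0.61]
shift [-0.002 -0.002  0.437] spin -0.002 turn 0.1
```

Emit:
play_rows([
  {"gripper":-1,"tx":0,"ty":0,"tz":0.1,"spin":0},
  {"gripper":-1,"tx":0,"ty":0,"tz":0.2,"spin":0},
  {"gripper":-1,"tx":0,"ty":0,"tz":0.28,"spin":0},
  {"gripper":-1,"tx":0,"ty":0,"tz":0.36,"spin":0},
  {"gripper":-1,"tx":0,"ty":0,"tz":0.41,"spin":0},
  {"gripper":-1,"tx":0,"ty":0,"tz":0.437,"spin":0},
  {"gripper":-1,"tx":0,"ty":0,"tz":0.437,"spin":0},
  {"gripper":-1,"tx":0,"ty":0,"tz":0.437,"spin":0},
])

```text
clock: 13.22
position: [584.0, -222.6, 30.6]
ee_rot: [0.861, -0.509, 0.001, -0.0]
contact_force: [-0.3, 0.4, -0.2]
gripper_width: 85.6
```

Emit:
play_rows([
  {"gripper":-0.5,"tx":0,"ty":0,"tz":0,"spin":0},
  {"gripper":-0.3,"tx":0,"ty":0,"tz":0,"spin":0},
  {"gripper":0,"tx":0,"ty":0,"tz":0,"spin":0},
  {"gripper":1,"tx":0,"ty":0,"tz":0,"spin":0},
  {"gripper":1,"tx":0,"ty":0,"tz":0,"spin":0},
  {"gripper":1,"tx":0,"ty":0,"tz":0,"spin":0},
  {"gripper":1,"tx":0,"ty":0,"tz":0,"spin":0},
])

```text
clock: 14.1
position: [584.1, -222.7, 30.7]
ee_rot: [0.861, -0.508, 0.001, -0.0]
contact_force: [-0.2, 1.7, 5.3]
gripper_width: 58.4
```

```bash
python3 g.py 599.6 206.3 130 29;python3 cal.py 6;python3 -c "
import cv2
a=cv2.imread('pics/side6.png');cv2.imwrite('pics/side6c.png',cv2.resize(a[90:250,200:400],(750,600)))"
```

```text
t 14.1 p [ 584.1 -222.7   30.7] jaw 28.89 tilt [ 0.0017 -0.0006] w 58.4 F [-0.2  1.7  5.3] j6 [-0.11  0.61]
shift [-1.472 -0.883 -0.397] spin -0.003 turn 0.1
side [ 584.1 -222.7   30.7] w 58.3858011896848
1 222 z [-32.5 -24.3] a [ 5.2 19.5 39.2] b [-31.3 -18.5   6.6]
-1 355 z [-31.7 -26.6] a [-42.7 -22.2  -6.8] b [-32.2 -19.4   6.6]
top [ 584.1 -222.7   30.7] w 58.47643081125123
1 21 z [-35.8 -34.5] a [ 6.9 30.7 49. ] b [-26.7  -9.6   7.4]
```

View pics/side6c.png

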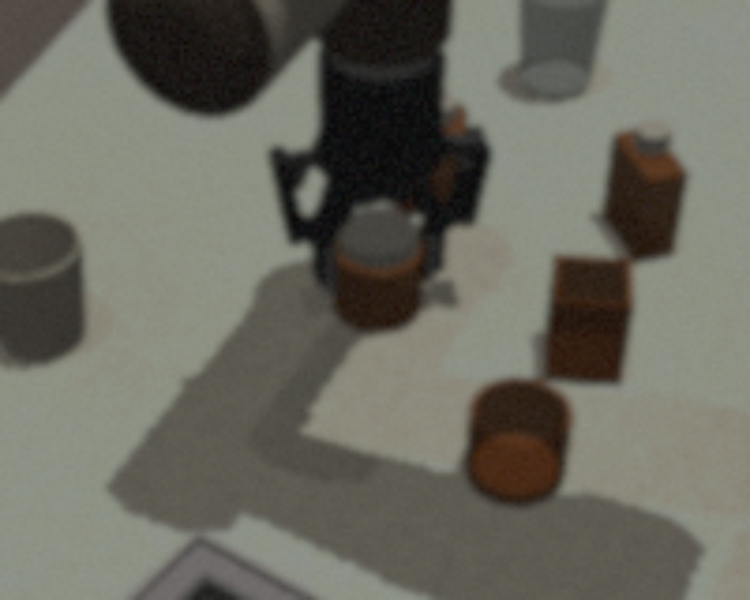

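Emit:
play_rows([
  {"gripper":1,"tx":0,"ty":0,"tz":-0.06,"spin":0},
  {"gripper":1,"tx":0,"ty":0,"tz":-0.16,"spin":0},
  {"gripper":1,"tx":0,"ty":0,"tz":-0.28,"spin":0},
  {"gripper":1,"tx":-0.04,"ty":-0.024,"tz":-0.36,"spin":0},
  {"gripper":1,"tx":-0.12,"ty":-0.072,"tz":-0.4,"spin":0},
  {"gripper":1,"tx":-0.24,"ty":-0.144,"tz":-0.4,"spin":0},
  {"gripper":1,"tx":-0.36,"ty":-0.216,"tz":-0.4,"spin":0},
  {"gripper":1,"tx":-0.48,"ty":-0.288,"tz":-0.4,"spin":0},
  {"gripper":1,"tx":-0.6,"ty":-0.36,"tz":-0.4,"spin":0},
  {"gripper":1,"tx":-0.736,"ty":-0.441,"tz":-0.4,"spin":0},
])

```text
clock: 15.45
position: [590.3, -7.4, 129.6]
ee_rot: [0.861, -0.509, -0.001, 0.0]
contact_force: [0.8, -0.3, -1.9]
gripper_width: 58.7
```

Emit:
play_rows([
  {"gripper":1,"tx":-0.12,"ty":-0.072,"tz":0,"spin":0},
  {"gripper":1,"tx":-0.24,"ty":-0.144,"tz":0,"spin":0},
  {"gripper":1,"tx":-0.36,"ty":-0.216,"tz":0,"spin":0},
  {"gripper":1,"tx":-0.48,"ty":-0.288,"tz":0,"spin":0},
  {"gripper":1,"tx":-0.6,"ty":-0.36,"tz":0,"spin":0},
  {"gripper":1,"tx":-0.69,"ty":-0.415,"tz":0,"spin":0},
  {"gripper":1,"tx":-0.736,"ty":-0.441,"tz":0.06,"spin":0},
  {"gripper":1,"tx":-0.736,"ty":-0.441,"tz":0.12,"spin":0},
  {"gripper":1,"tx":-0.736,"ty":-0.441,"tz":0.16,"spin":0},
  {"gripper":1,"tx":-0.736,"ty":-0.441,"tz":0.16,"spin":0},
  {"gripper":1,"tx":-0.736,"ty":-0.441,"tz":0.16,"spin":0},
])

```text
clock: 16.82
position: [599.3, 205.6, 90.1]
ee_rot: [0.861, -0.509, 0.0, -0.0]
contact_force: [-0.7, -0.6, -1.8]
gripper_width: 58.7
```

```bash
python3 g.py 599.6 206.3 38.7 29;python3 cal.py 7;python3 -c "
import cv2
a=cv2.imread('pics/side7.png');cv2.imwrite('pics/side7c.png',cv2.resize(a[200:400,150:400],(750,600)))
a=cv2.imread('pics/top7.png');cv2.imwrite('pics/top7c.png',cv2.resize(a[140:300,130:330],(750,600)))"
```

```text
t 16.825 p [599.3 205.6  90.1] jaw 28.81 tilt [0.0005 0.    ] w 58.7 F [-0.7 -0.6 -1.8] j6 [ 0.59 -0.08]
shift [-0.002 -0.003  0.206] spin -0.004 turn 0.2
side [599.3 205.6  90.1] w 58.66614718525902
1 72 z [-69.7 -69.5] a [ 6.7 37.4 72.8] b [-42.9  -6.6  48.5]
-1 58 z [-69.4 -68.9] a [-36.1 -22.2  -6.4] b [-43.  -36.2 -22.8]
top [599.4 205.8  90.4] w 58.47367145583175
1 53 z [-68.4 -65.4] a [ 9.  23.3 40.7] b [-5.4 18.7 30.4]
```

View pics/side7c.png

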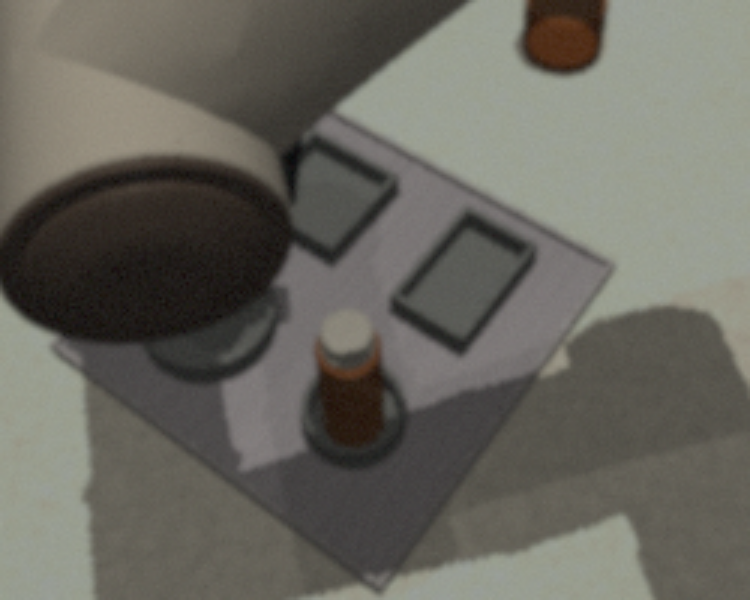

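Emit:
play_rows([
  {"gripper":1,"tx":-0.001,"ty":-0.002,"tz":0.06,"spin":0},
  {"gripper":1,"tx":-0.001,"ty":-0.002,"tz":0.12,"spin":0},
  {"gripper":1,"tx":-0.001,"ty":-0.002,"tz":0.16,"spin":0},
  {"gripper":1,"tx":-0.001,"ty":-0.002,"tz":0.18,"spin":0},
  {"gripper":1,"tx":-0.001,"ty":-0.002,"tz":0.19,"spin":0},
  {"gripper":1,"tx":-0.001,"ty":-0.002,"tz":0.196,"spin":0},
  {"gripper":1,"tx":-0.001,"ty":-0.002,"tz":0.196,"spin":0},
  {"gripper":1,"tx":-0.001,"ty":-0.002,"tz":0.196,"spin":0},
])

```text
clock: 17.92
position: [599.4, 206.7, 41.2]
ee_rot: [0.861, -0.509, 0.0, -0.0]
contact_force: [0.4, -0.5, -2.0]
gripper_width: 58.5
```

Emit:
play_rows([
  {"gripper":1,"tx":0,"ty":0,"tz":0.004,"spin":0},
  {"gripper":1,"tx":0,"ty":0,"tz":0.006,"spin":0},
  {"gripper":1,"tx":0,"ty":0,"tz":0.006,"spin":0},
])

```text
clock: 18.3
position: [599.2, 206.6, 39.3]
ee_rot: [0.861, -0.509, -0.0, 0.0]
contact_force: [-0.4, 0.8, -2.2]
gripper_width: 58.6
```

Emit:
play_rows([
  {"gripper":1,"tx":0,"ty":0,"tz":0.003,"spin":0},
  {"gripper":1,"tx":0,"ty":0,"tz":0.004,"spin":0},
  {"gripper":1,"tx":0,"ty":0,"tz":0.004,"spin":0},
])

```text
clock: 18.68
position: [599.3, 206.7, 38.8]
ee_rot: [0.861, -0.509, 0.0, -0.0]
contact_force: [-0.6, -0.5, 1.2]
gripper_width: 58.4
```

Emit:
play_rows([
  {"gripper":1,"tx":0,"ty":0,"tz":0.002,"spin":0},
  {"gripper":1,"tx":0,"ty":0,"tz":0.002,"spin":0},
])

```text
clock: 18.92
position: [599.3, 206.7, 38.7]
ee_rot: [0.861, -0.509, 0.0, -0.0]
contact_force: [-2.3, -0.7, 5.3]
gripper_width: 58.4
```

Emit:
play_rows([
  {"gripper":-0.5,"tx":0,"ty":0,"tz":0,"spin":0},
  {"gripper":-0.7,"tx":0,"ty":0,"tz":0,"spin":0},
  {"gripper":-1,"tx":0,"ty":0,"tz":0,"spin":0},
  {"gripper":-1,"tx":0,"ty":0,"tz":0,"spin":0},
  {"gripper":-1,"tx":0,"ty":0,"tz":0,"spin":0},
  {"gripper":-1,"tx":0,"ty":0,"tz":-0.1,"spin":0},
  {"gripper":-1,"tx":0,"ty":0,"tz":-0.24,"spin":0},
  {"gripper":-1,"tx":0,"ty":0,"tz":-0.4,"spin":0},
  {"gripper":-1,"tx":0,"ty":0,"tz":-0.5,"spin":0},
  {"gripper":-1,"tx":0,"ty":0,"tz":-0.5,"spin":0},
])

```text
clock: 20.18
position: [600.3, 207.2, 165.5]
ee_rot: [0.861, -0.509, 0.001, -0.002]
contact_force: [0.1, -0.1, -0.1]
gripper_width: 85.2
```

```bash
python3 g.py 586.7 -350 165 17
```

```text
t 20.175 p [600.3 207.2 165.5] jaw 28.87 tilt [0.0048 0.0027] w 85.2 F [ 0.1 -0.1 -0.1] j6 [ 0.59 -0.08]
shift [1.926 1.124 0.002] spin 0.264 turn -11.9
```

Emit:
play_rows([
  {"gripper":-1,"tx":0.2,"ty":0.116,"tz":0,"spin":0},
  {"gripper":-1,"tx":0.4,"ty":0.233,"tz":0,"spin":0},
  {"gripper":-1,"tx":0.6,"ty":0.35,"tz":0,"spin":0},
  {"gripper":-1,"tx":0.8,"ty":0.466,"tz":0,"spin":0},
  {"gripper":-1,"tx":0.96,"ty":0.56,"tz":0,"spin":0},
])

```text
clock: 20.8
position: [591.3, -73.3, 161.3]
ee_rot: [0.861, -0.509, -0.001, 0.001]
contact_force: [0.9, -0.3, 0.3]
gripper_width: 85.2
```

```bash
python3 g.py 586.7 -350 165 17; python3 - <<'E'
from bench import *
import cv2
a=get_image("side")["frame"][:,:,::-1];cv2.imwrite('pics/side8c.png',cv2.resize(a[200:400,150:400],(750,600)))
E
```

```text
t 20.8 p [591.3 -73.3 161.3] jaw 28.8 tilt [-0.0025 -0.    ] w 85.2 F [ 0.9 -0.3  0.3] j6 [0.15 0.35]
shift [ 0.961  0.549 -0.015] spin 0.262 turn -11.8
```

View pics/side8c.png

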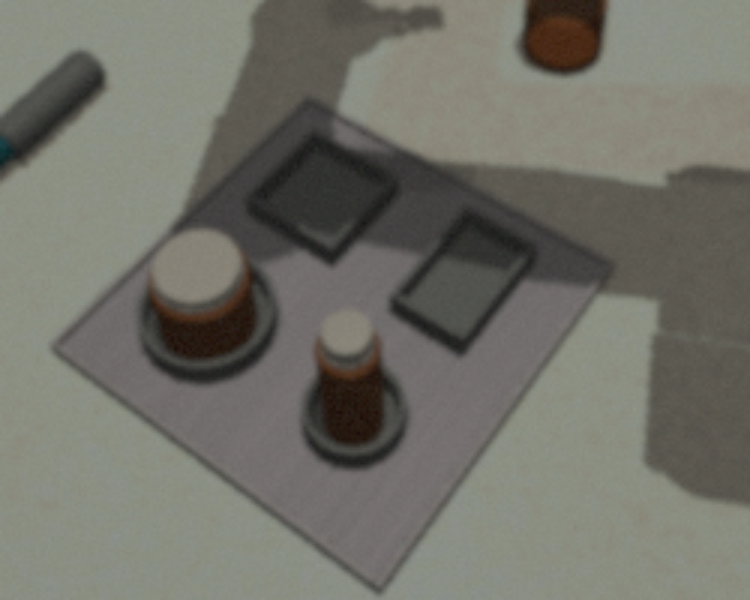

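Emit:
play_rows([
  {"gripper":-1,"tx":0.2,"ty":0.116,"tz":0,"spin":0.1},
  {"gripper":-1,"tx":0.4,"ty":0.233,"tz":0,"spin":0.2},
  {"gripper":-1,"tx":0.6,"ty":0.35,"tz":0,"spin":0.264},
  {"gripper":-1,"tx":0.8,"ty":0.466,"tz":0,"spin":0.264},
  {"gripper":-1,"tx":0.966,"ty":0.564,"tz":0,"spin":0.264},
  {"gripper":-1,"tx":0.966,"ty":0.564,"tz":0.1,"spin":0.264},
  {"gripper":-1,"tx":0.966,"ty":0.564,"tz":0.14,"spin":0.264},
  {"gripper":-1,"tx":0.966,"ty":0.564,"tz":0.14,"spin":0.264},
  {"gripper":-1,"tx":0.966,"ty":0.564,"tz":0.14,"spin":0.264},
])

```text
clock: 21.98
position: [586.2, -350.1, 128.6]
ee_rot: [0.804, -0.594, 0.001, -0.0]
contact_force: [0.5, -0.2, 0.9]
gripper_width: 85.3
```

```bash
python3 g.py 586.7 -350 38 17
```

```text
t 21.975 p [ 586.2 -350.1  128.6] jaw 17.06 tilt [ 0.001  -0.0007] w 85.3 F [ 0.5 -0.2  0.9] j6 [-0.3  0.6]
shift [ 0.    -0.002  0.362] spin 0.001 turn -0.1
```

Emit:
play_rows([
  {"gripper":-1,"tx":0,"ty":-0.002,"tz":0.1,"spin":0},
  {"gripper":-1,"tx":0,"ty":-0.002,"tz":0.2,"spin":0},
  {"gripper":-1,"tx":0,"ty":-0.002,"tz":0.28,"spin":0},
  {"gripper":-1,"tx":0,"ty":-0.002,"tz":0.34,"spin":0},
  {"gripper":-1,"tx":0,"ty":-0.002,"tz":0.362,"spin":0},
  {"gripper":-1,"tx":0,"ty":-0.002,"tz":0.362,"spin":0},
  {"gripper":-1,"tx":0,"ty":-0.002,"tz":0.362,"spin":0},
])

```text
clock: 22.85
position: [586.6, -350.8, 38.4]
ee_rot: [0.804, -0.595, 0.001, -0.0]
contact_force: [0.3, -0.7, -0.3]
gripper_width: 85.0
```

Emit:
play_rows([
  {"gripper":-0.4,"tx":0,"ty":0,"tz":0,"spin":0},
  {"gripper":-0.2,"tx":0,"ty":0,"tz":0,"spin":0},
  {"gripper":0,"tx":0,"ty":0,"tz":0,"spin":0},
  {"gripper":1,"tx":0,"ty":0,"tz":0,"spin":0},
  {"gripper":1,"tx":0,"ty":0,"tz":0,"spin":0},
  {"gripper":1,"tx":0,"ty":0,"tz":0,"spin":0},
  {"gripper":1,"tx":0,"ty":0,"tz":0,"spin":0},
])

```text
clock: 23.72
position: [586.4, -350.7, 37.9]
ee_rot: [0.804, -0.595, 0.001, -0.0]
contact_force: [1.1, -0.1, 4.0]
gripper_width: 47.5
```

```bash
python3 g.py 568.3 98.8 130 -16.2;python3 cal.py 9;python3 -c "
import cv2
a=cv2.imread('pics/side9.png');cv2.imwrite('pics/side9c.png',cv2.resize(a[60:220,220:420],(750,600)))"
```

```text
t 23.725 p [ 586.4 -350.7   37.9] jaw 16.99 tilt [ 0.0011 -0.0006] w 47.5 F [ 1.1 -0.1  4. ] j6 [-0.3  0.6]
shift [-1.741 -0.456 -0.369] spin 0.738 turn -33.2
side [ 586.4 -350.7   37.9] w 47.5273697941841
1 202 z [-35.1 -31.1] a [ 5.8 17.6 34.5] b [-26.5 -23.   -6.1]
-1 240 z [-37.7 -34.6] a [-36.7 -19.8  -5.9] b [-27.1 -22.9  -6.1]
top [ 586.4 -350.7   37.9] w 47.19127516280252
1 56 z [-36.4 -35.5] a [ 5.8 18.7 39.8] b [-22.1 -20.   14.2]
-1 42 z [-32.5 -29.5] a [-26.9 -14.2  -5.5] b [-21.9 -20.8 -13.1]
```

View pics/side9c.png

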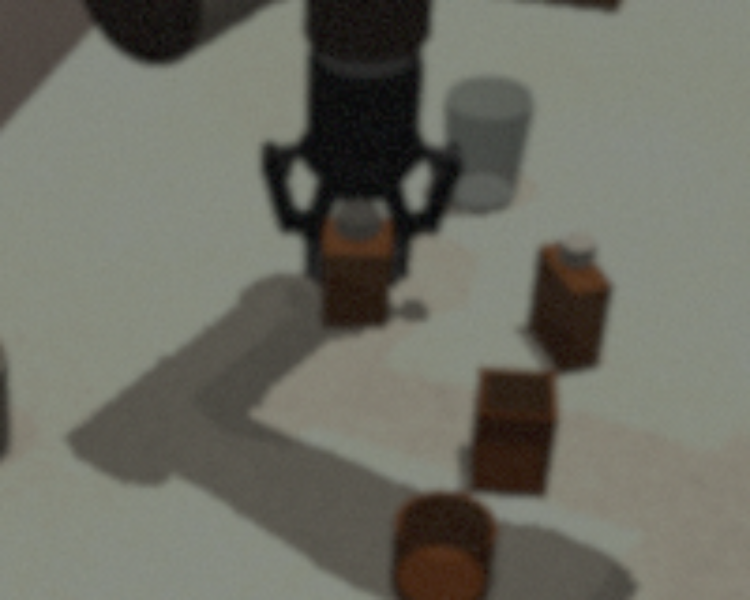

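Emit:
play_rows([
  {"gripper":1,"tx":0,"ty":0,"tz":-0.06,"spin":0},
  {"gripper":1,"tx":0,"ty":0,"tz":-0.16,"spin":0},
  {"gripper":1,"tx":0,"ty":0,"tz":-0.28,"spin":0},
  {"gripper":1,"tx":-0.04,"ty":-0.01,"tz":-0.36,"spin":0},
  {"gripper":1,"tx":-0.12,"ty":-0.031,"tz":-0.4,"spin":0},
  {"gripper":1,"tx":-0.24,"ty":-0.063,"tz":-0.4,"spin":0},
  {"gripper":1,"tx":-0.36,"ty":-0.094,"tz":-0.4,"spin":0},
  {"gripper":1,"tx":-0.48,"ty":-0.126,"tz":-0.4,"spin":0},
  {"gripper":1,"tx":-0.6,"ty":-0.157,"tz":-0.4,"spin":0},
  {"gripper":1,"tx":-0.74,"ty":-0.194,"tz":-0.4,"spin":0},
  {"gripper":1,"tx":-0.871,"ty":-0.228,"tz":-0.4,"spin":0},
])

```text
clock: 25.2
position: [575.4, -123.1, 136.5]
ee_rot: [0.804, -0.595, -0.001, 0.001]
contact_force: [0.1, 0.3, -1.2]
gripper_width: 47.9
```

Emit:
play_rows([
  {"gripper":1,"tx":-0.12,"ty":-0.031,"tz":0,"spin":0.1},
  {"gripper":1,"tx":-0.24,"ty":-0.063,"tz":0,"spin":0.2},
  {"gripper":1,"tx":-0.36,"ty":-0.094,"tz":0,"spin":0.3},
  {"gripper":1,"tx":-0.48,"ty":-0.126,"tz":0,"spin":0.4},
  {"gripper":1,"tx":-0.6,"ty":-0.157,"tz":0,"spin":0.5},
  {"gripper":1,"tx":-0.74,"ty":-0.194,"tz":0,"spin":0.6},
  {"gripper":1,"tx":-0.83,"ty":-0.218,"tz":0,"spin":0.7},
  {"gripper":1,"tx":-0.87,"ty":-0.228,"tz":0.04,"spin":0.738},
  {"gripper":1,"tx":-0.87,"ty":-0.228,"tz":0.12,"spin":0.738},
  {"gripper":1,"tx":-0.87,"ty":-0.228,"tz":0.14,"spin":0.738},
  {"gripper":1,"tx":-0.87,"ty":-0.228,"tz":0.14,"spin":0.738},
  {"gripper":1,"tx":-0.87,"ty":-0.228,"tz":0.14,"spin":0.738},
])

```text
clock: 26.7
position: [568.1, 99.2, 103.0]
ee_rot: [-0.6, 0.8, -0.0, 0.001]
contact_force: [0.1, 0.4, -1.6]
gripper_width: 47.5
```

```bash
python3 g.py 568.3 98.8 46 -16.2;python3 cal.py 10;python3 -c "
import cv2
a=cv2.imread('pics/side10.png');cv2.imwrite('pics/side10c.png',cv2.resize(a[200:400,150:400],(750,600)))
a=cv2.imread('pics/top10.png');cv2.imwrite('pics/top10c.png',cv2.resize(a[140:300,130:330],(750,600)))"
```

```text
t 26.7 p [568.1  99.2 103. ] jaw -16.23 tilt [0.001  0.0003] w 47.5 F [ 0.1  0.4 -1.6] j6 [ 0.45 -0.74]
shift [ 0.001 -0.001  0.228] spin -0.001 turn 0.0
side [568.1  99.2 103. ] w 47.46609914099569
1 480 z [-36.5 -34.4] a [ 6.3 24.1 37.6] b [-25.1 -17.6   7. ]
-1 103 z [-37.2 -33.7] a [-18.5 -11.5  -5.2] b [-25.4 -24.4 -23.5]
top [568.2  99.1 103.1] w 47.179183072065634
1 25 z [-30.2 -26.6] a [ 6.1 15.9 37.6] b [ 8.1 26.7 27.1]
```

View pics/side10c.png

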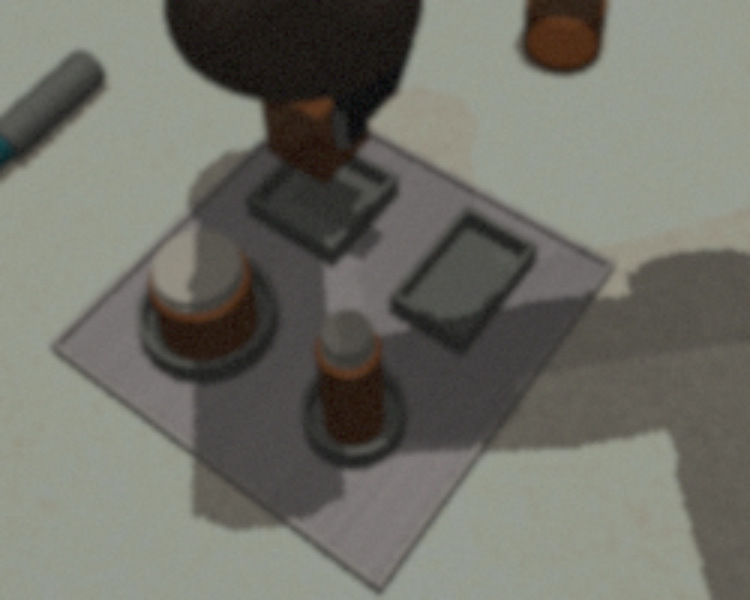

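View pics/top10c.png

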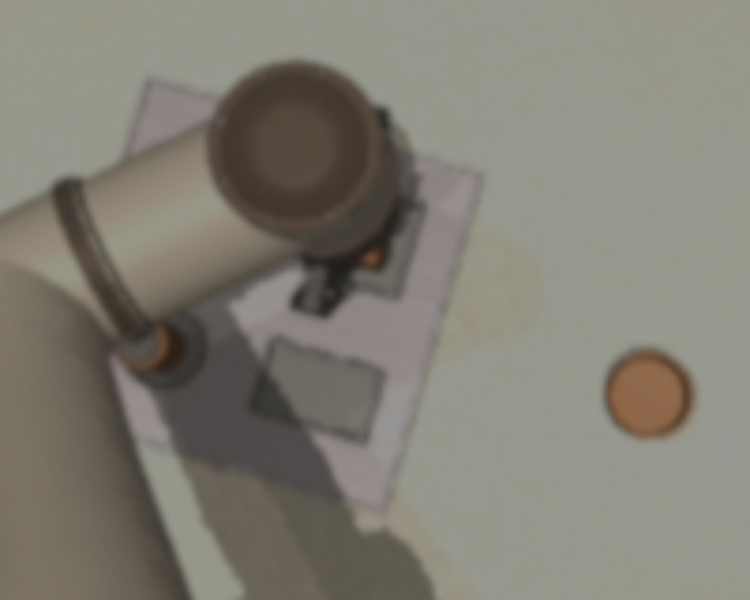

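```bash
python3 - <<'E'
from meas import *
d=dict(np.load("side10.npz"))
a=np.radians(-16.2);u=np.array([np.cos(a),np.sin(a)]);v=np.array([-u[1],u[0]])
c=np.array([568.2,101.6])
for nm,h,z in(("bottle",24,65),("nest top outer",36,26),("nest base",36,5)):
    print(nm,(proj(d,[[*(c+h*s*u+h*t*v),z] for s,t in((-1,1),(1,1),(-1,-1))])-[150,200])*3)
E
```

```text
bottle [[321.6 188.5]
 [261.6 153.4]
 [369.1 139.3]]
nest top outer [[328.6 248.7]
 [241.2 195.4]
 [396.8 174.6]]
nest base [[330.5 268.1]
 [244.7 215. ]
 [397.3 194.3]]
```

```bash
python3 - <<'E'
from meas import *
d=dict(np.load("side10.npz"));S=10
im=cv2.resize(d["frame"][225:295,225:295,::-1],None,fx=8,fy=8,interpolation=cv2.INTER_CUBIC)
im=cv2.convertScaleAbs(im,alpha=1.8)
a=np.radians(-16.2);u=np.array([np.cos(a),np.sin(a)]);v=np.array([-u[1],u[0]])
c=np.array([568.2,101.6])
for h,z,col in((24,65,(0,255,0)),(24,65+64,(0,255,0)),(32,26,(255,255,0)),(36,26,(255,0,255))):
    p=(proj(d,[[*(c+h*s*u+h*t*v),z] for s,t in((-1,1),(1,1),(1,-1),(-1,-1))])-[225,225]+.5)*8
    cv2.polylines(im,[p.astype(np.int32)],True,col,1)
cv2.imwrite("pics/ov10.png",im)
E
```

```text
(no output)
```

View pics/ov10.png

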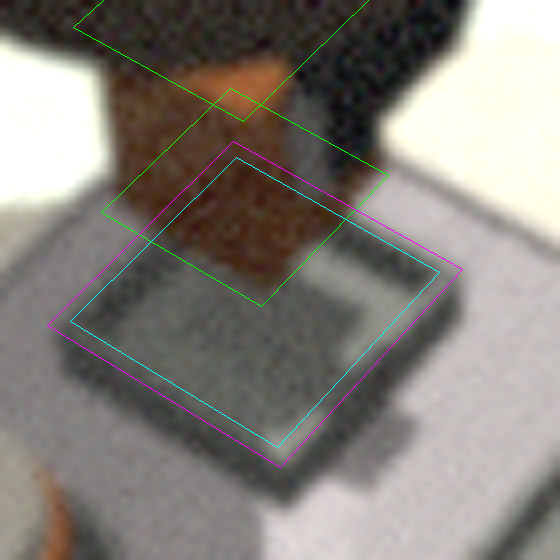

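Emit:
play_rows([
  {"gripper":1,"tx":0,"ty":0,"tz":0.06,"spin":0},
  {"gripper":1,"tx":0,"ty":0,"tz":0.12,"spin":0},
  {"gripper":1,"tx":0,"ty":0,"tz":0.17,"spin":0},
  {"gripper":1,"tx":0,"ty":0,"tz":0.2,"spin":0},
  {"gripper":1,"tx":0,"ty":0,"tz":0.213,"spin":0},
  {"gripper":1,"tx":0,"ty":0,"tz":0.219,"spin":0},
  {"gripper":1,"tx":0,"ty":0,"tz":0.219,"spin":0},
  {"gripper":1,"tx":0,"ty":0,"tz":0.219,"spin":0},
])

```text
clock: 27.8
position: [568.1, 99.1, 48.0]
ee_rot: [-0.6, 0.8, -0.0, 0.0]
contact_force: [0.7, -0.6, -1.9]
gripper_width: 47.3
```

Emit:
play_rows([
  {"gripper":1,"tx":0,"ty":0,"tz":0.004,"spin":0},
  {"gripper":1,"tx":0,"ty":0,"tz":0.006,"spin":0},
  {"gripper":1,"tx":0,"ty":0,"tz":0.006,"spin":0},
])

```text
clock: 28.18
position: [567.8, 99.0, 46.1]
ee_rot: [-0.6, 0.8, 0.0, -0.0]
contact_force: [-0.5, -0.6, -0.7]
gripper_width: 47.8
```

Emit:
play_rows([
  {"gripper":1,"tx":0,"ty":0,"tz":0.002,"spin":0},
  {"gripper":1,"tx":0,"ty":0,"tz":0.003,"spin":0},
  {"gripper":1,"tx":0,"ty":0,"tz":0.003,"spin":0},
])

```text
clock: 28.55
position: [568.0, 99.0, 45.8]
ee_rot: [-0.6, 0.8, -0.0, 0.0]
contact_force: [-1.0, -0.9, 3.2]
gripper_width: 47.3
```

Emit:
play_rows([
  {"gripper":-0.3,"tx":0,"ty":0,"tz":0,"spin":0},
  {"gripper":-0.6,"tx":0,"ty":0,"tz":0,"spin":0},
  {"gripper":-1,"tx":0,"ty":0,"tz":0,"spin":0},
  {"gripper":-1,"tx":0,"ty":0,"tz":0,"spin":0},
  {"gripper":-1,"tx":0,"ty":0,"tz":0,"spin":0},
  {"gripper":-1,"tx":0,"ty":0,"tz":-0.1,"spin":0},
  {"gripper":-1,"tx":0,"ty":0,"tz":-0.24,"spin":0},
  {"gripper":-1,"tx":0,"ty":0,"tz":-0.4,"spin":0},
  {"gripper":-1,"tx":0,"ty":0,"tz":-0.48,"spin":0},
  {"gripper":-1,"tx":0,"ty":0,"tz":-0.48,"spin":0},
])

```text
clock: 29.8
position: [568.7, 99.4, 167.0]
ee_rot: [-0.6, 0.8, -0.0, 0.002]
contact_force: [-0.5, 0.5, -0.2]
gripper_width: 85.3
```

```bash
python3 g.py 436.2 -352 165 36
```

```text
t 29.8 p [568.7  99.4 167. ] jaw -16.23 tilt [0.0038 0.0017] w 85.3 F [-0.5  0.5 -0.2] j6 [ 0.45 -0.74]
shift [1.882 0.004 0.008] spin -1.161 turn 52.2
```

Emit:
play_rows([
  {"gripper":-1,"tx":0.2,"ty":0,"tz":0,"spin":-0.12},
  {"gripper":-1,"tx":0.4,"ty":0,"tz":0,"spin":-0.24},
  {"gripper":-1,"tx":0.6,"ty":0,"tz":0,"spin":-0.36},
  {"gripper":-1,"tx":0.8,"ty":0,"tz":0,"spin":-0.48},
  {"gripper":-1,"tx":0.94,"ty":0,"tz":0,"spin":-0.58},
  {"gripper":-1,"tx":0.94,"ty":0,"tz":0,"spin":-0.58},
])

```text
clock: 30.55
position: [500.5, -128.4, 163.8]
ee_rot: [0.764, -0.645, -0.001, 0.001]
contact_force: [-0.5, 0.5, -0.1]
gripper_width: 85.3
```

```bash
python3 g.py 436.2 -352 130 36; python3 cal.py 11;python3 -c "
import cv2
a=cv2.imread('pics/side11.png');cv2.imwrite('pics/side11c.png',cv2.resize(a[200:400,150:400],(750,600)))"
```

```text
t 30.55 p [ 500.5 -128.4  163.8] jaw 9.64 tilt [-0.0032  0.0002] w 85.3 F [-0.5  0.5 -0.1] j6 [0.06 0.11]
shift [0.839 0.403 0.135] spin -0.586 turn 26.4
side [ 500.5 -128.4  163.8] w 85.33544257074855
1 62 z [6.4 8.1] a [44.3 48.9 53.9] b [-14.5 -10.6  -6.4]
-1 84 z [4.8 7.7] a [-54.5 -47.7 -43.5] b [-14.5 -11.2  -0.1]
top [ 501.2 -127.4  164. ] w 85.61626150426528
```

View pics/side11c.png

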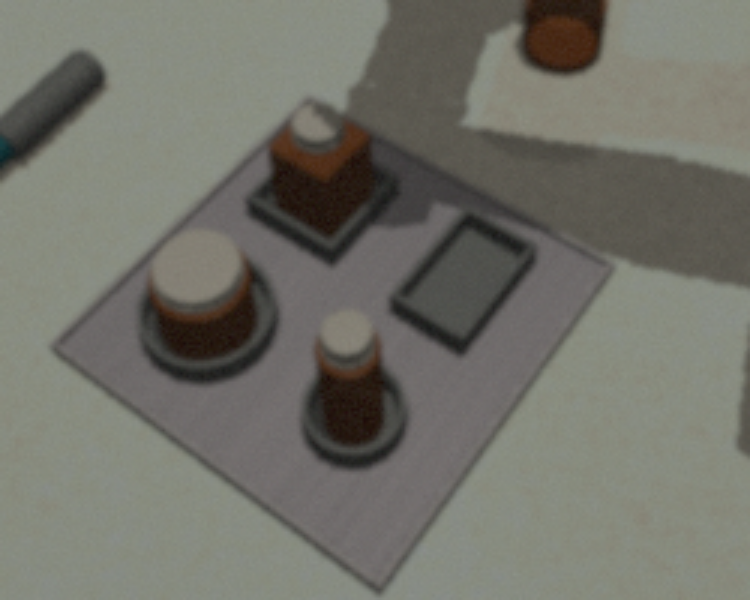

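View pics/top11.png

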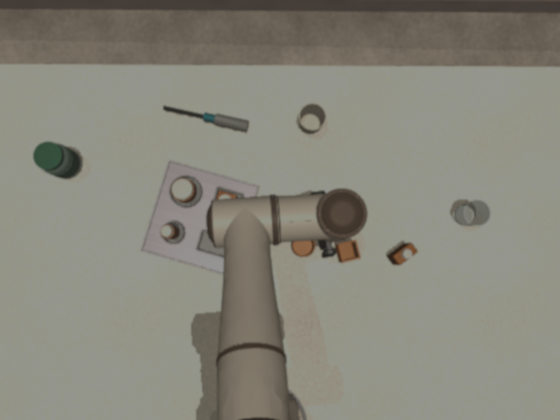

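Emit:
play_rows([
  {"gripper":-1,"tx":0.2,"ty":0.1,"tz":0,"spin":-0.14},
  {"gripper":-1,"tx":0.4,"ty":0.2,"tz":0,"spin":-0.28},
  {"gripper":-1,"tx":0.6,"ty":0.29,"tz":0,"spin":-0.42},
  {"gripper":-1,"tx":0.77,"ty":0.37,"tz":0,"spin":-0.54},
  {"gripper":-1,"tx":0.84,"ty":0.403,"tz":0.05,"spin":-0.585},
  {"gripper":-1,"tx":0.84,"ty":0.403,"tz":0.13,"spin":-0.585},
  {"gripper":-1,"tx":0.84,"ty":0.403,"tz":0.13,"spin":-0.585},
  {"gripper":-1,"tx":0.84,"ty":0.403,"tz":0.13,"spin":-0.585},
])

```text
clock: 31.65
position: [439.8, -350.3, 133.1]
ee_rot: [0.892, -0.452, 0.0, 0.0]
contact_force: [0.2, 0.1, 0.5]
gripper_width: 85.6
```

```bash
python3 g.py 436.2 -351.8 40 36.3; python3 - <<'E'
from bench import *
import cv2
a=get_image("side")["frame"][:,:,::-1];cv2.imwrite('pics/side12c.png',cv2.resize(a[60:220,250:450],(750,600)))
E
```

```text
t 31.65 p [ 439.8 -350.3  133.1] jaw 36.28 tilt [ 0.0003 -0.0004] w 85.6 F [0.2 0.1 0.5] j6 [-0.38  1.02]
shift [-0.004  0.015  0.373] spin -0.0 turn 0.0
```

View pics/side12c.png

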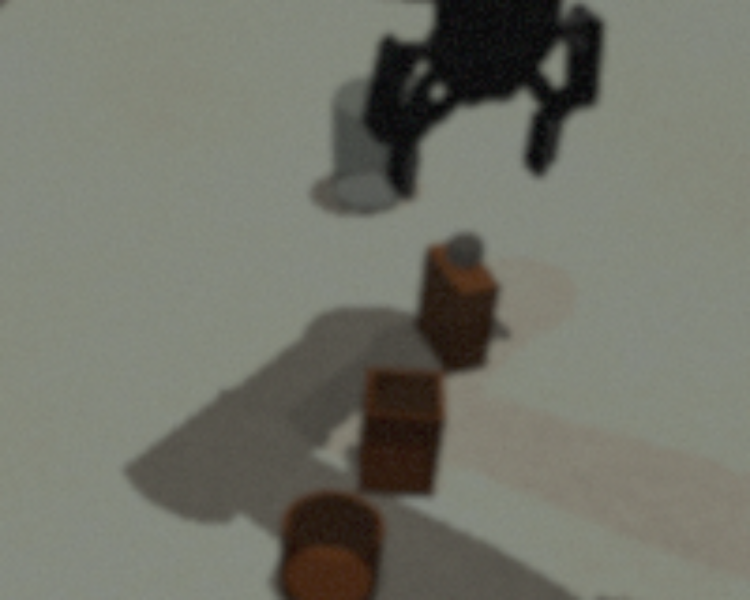

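Emit:
play_rows([
  {"gripper":-1,"tx":-0.004,"ty":0.015,"tz":0.06,"spin":0},
  {"gripper":-1,"tx":-0.004,"ty":0.015,"tz":0.16,"spin":0},
  {"gripper":-1,"tx":-0.004,"ty":0.015,"tz":0.26,"spin":0},
  {"gripper":-1,"tx":-0.004,"ty":0.015,"tz":0.34,"spin":0},
  {"gripper":-1,"tx":-0.004,"ty":0.015,"tz":0.37,"spin":0},
  {"gripper":-1,"tx":-0.004,"ty":0.015,"tz":0.37,"spin":0},
  {"gripper":-1,"tx":-0.004,"ty":0.015,"tz":0.37,"spin":0},
])

```text
clock: 32.58
position: [435.9, -352.5, 41.1]
ee_rot: [0.892, -0.452, 0.001, 0.0]
contact_force: [0.2, 0.2, 0.4]
gripper_width: 85.9
```

Emit:
play_rows([
  {"gripper":-0.2,"tx":0,"ty":0,"tz":0,"spin":0},
  {"gripper":0,"tx":0,"ty":0,"tz":0,"spin":0},
  {"gripper":0.1,"tx":0,"ty":0,"tz":0,"spin":0},
  {"gripper":0.2,"tx":0,"ty":0,"tz":0,"spin":0},
  {"gripper":1,"tx":0,"ty":0,"tz":0,"spin":0},
  {"gripper":1,"tx":0,"ty":0,"tz":0,"spin":0},
  {"gripper":1,"tx":0,"ty":0,"tz":0,"spin":0},
  {"gripper":1,"tx":0,"ty":0,"tz":0,"spin":0},
])

```text
clock: 33.58
position: [435.4, -352.3, 40.5]
ee_rot: [0.892, -0.452, 0.0, 0.0]
contact_force: [-0.2, -0.5, 2.2]
gripper_width: 29.7
```

```bash
python3 g.py 460.8 130.1 140 -16.2; python3 - <<'E'
from bench import *
import cv2
a=get_image("side")["frame"][:,:,::-1];cv2.imwrite('pics/side13c.png',cv2.resize(a[60:220,250:450],(750,600)))
E
```

```text
t 33.575 p [ 435.4 -352.3   40.5] jaw 36.2 tilt [ 0.0002 -0.0002] w 29.7 F [-0.2 -0.5  2.2] j6 [-0.39  1.02]
shift [-1.497 -1.221 -0.398] spin 1.164 turn -52.4
```

View pics/side13c.png

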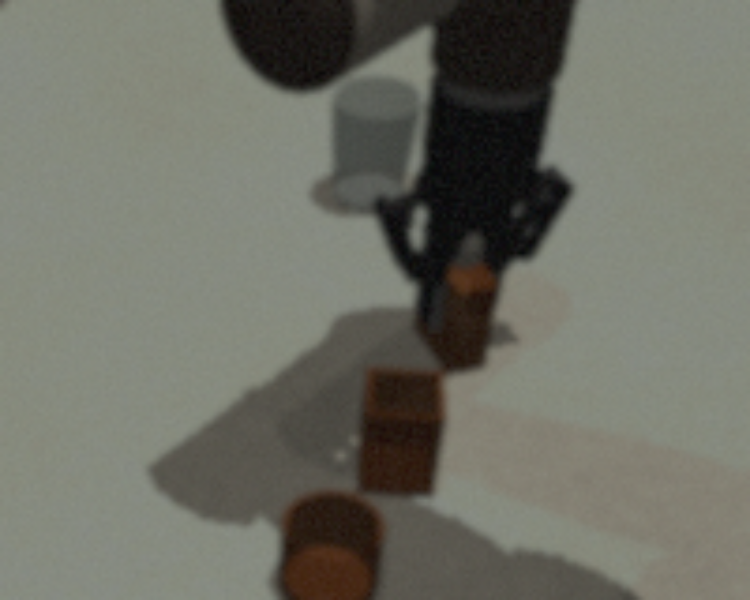

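Emit:
play_rows([
  {"gripper":1,"tx":0,"ty":0,"tz":-0.06,"spin":0},
  {"gripper":1,"tx":0,"ty":0,"tz":-0.16,"spin":0},
  {"gripper":1,"tx":0,"ty":0,"tz":-0.28,"spin":0},
  {"gripper":1,"tx":0,"ty":0,"tz":-0.38,"spin":0},
  {"gripper":1,"tx":-0.04,"ty":-0.03,"tz":-0.44,"spin":0},
  {"gripper":1,"tx":-0.12,"ty":-0.1,"tz":-0.46,"spin":0},
  {"gripper":1,"tx":-0.24,"ty":-0.195,"tz":-0.46,"spin":0},
  {"gripper":1,"tx":-0.36,"ty":-0.29,"tz":-0.46,"spin":0},
  {"gripper":1,"tx":-0.48,"ty":-0.39,"tz":-0.46,"spin":0},
  {"gripper":1,"tx":-0.6,"ty":-0.49,"tz":-0.46,"spin":0},
  {"gripper":1,"tx":-0.7,"ty":-0.57,"tz":-0.46,"spin":0},
  {"gripper":1,"tx":-0.75,"ty":-0.61,"tz":-0.46,"spin":0},
])

```text
clock: 35.12
position: [446.9, -109.0, 155.3]
ee_rot: [0.892, -0.452, -0.0, 0.0]
contact_force: [-0.1, 0.4, -1.4]
gripper_width: 29.5
```

Emit:
play_rows([
  {"gripper":1,"tx":-0.1,"ty":-0.08,"tz":0,"spin":0.1},
  {"gripper":1,"tx":-0.2,"ty":-0.16,"tz":0,"spin":0.2},
  {"gripper":1,"tx":-0.3,"ty":-0.245,"tz":0,"spin":0.3},
  {"gripper":1,"tx":-0.4,"ty":-0.33,"tz":0,"spin":0.4},
  {"gripper":1,"tx":-0.5,"ty":-0.41,"tz":0,"spin":0.5},
  {"gripper":1,"tx":-0.6,"ty":-0.49,"tz":0,"spin":0.6},
  {"gripper":1,"tx":-0.7,"ty":-0.57,"tz":0,"spin":0.7},
  {"gripper":1,"tx":-0.747,"ty":-0.611,"tz":0,"spin":0.8},
  {"gripper":1,"tx":-0.747,"ty":-0.611,"tz":0,"spin":0.9},
  {"gripper":1,"tx":-0.747,"ty":-0.611,"tz":0,"spin":1},
  {"gripper":1,"tx":-0.747,"ty":-0.611,"tz":0,"spin":1},
])

```text
clock: 36.5
position: [460.2, 129.9, 155.1]
ee_rot: [-0.651, 0.759, 0.0, -0.0]
contact_force: [0.4, 0.1, -2.0]
gripper_width: 29.3
```

```bash
python3 g.py 460.8 130.1 108 -16.2
```

```text
t 36.5 p [460.2 129.9 155.1] jaw -8.77 tilt [-0.0008 -0.0004] w 29.3 F [ 0.4  0.1 -2. ] j6 [ 0.62 -0.77]
shift [-0.001 -0.002  0.188] spin 0.165 turn -7.4
```

Emit:
play_rows([
  {"gripper":1,"tx":-0.001,"ty":-0.002,"tz":0.04,"spin":0.08},
  {"gripper":1,"tx":-0.001,"ty":-0.002,"tz":0.1,"spin":0.165},
  {"gripper":1,"tx":-0.001,"ty":-0.002,"tz":0.16,"spin":0.165},
  {"gripper":1,"tx":-0.001,"ty":-0.002,"tz":0.19,"spin":0.165},
  {"gripper":1,"tx":-0.001,"ty":-0.002,"tz":0.19,"spin":0.165},
  {"gripper":1,"tx":-0.001,"ty":-0.002,"tz":0.19,"spin":0.165},
])

```text
clock: 37.25
position: [461.6, 130.4, 108.3]
ee_rot: [-0.6, 0.8, -0.0, 0.0]
contact_force: [0.1, 0.2, -1.0]
gripper_width: 29.2
```

```bash
python3 g.py 460.8 130.1 48.5 -16.2; python3 - <<'E'
from meas import *
from bench import *
t=get_image("top")["frame"][:,:,::-1];cv2.imwrite('pics/top14c.png',cv2.resize(t[140:300,130:330],(750,600)))
s=read_state()["position"]
d=get_image("side")
im=cv2.resize(d["frame"][210:330,210:330,::-1],None,fx=5,fy=5,interpolation=cv2.INTER_CUBIC)
im=cv2.convertScaleAbs(im,alpha=1.8)
a=np.radians(-16.2);u=np.array([np.cos(a),np.sin(a)]);v=np.array([-u[1],u[0]])
zb=s[2]-40.5
for c,hu,hv,z,col in((s[:2],15,30,zb,(0,255,0)),(s[:2],15,30,zb+70,(0,255,0)),((460.8,130.1),27,42,26,(255,0,255)),((460.8,130.1),27,42,5,(255,0,255))):
    c=np.array(c)+[0,1.8]
    p=(proj(d,[[*(c+hu*s_*u+hv*t_*v),z] for s_,t_ in((-1,1),(1,1),(1,-1),(-1,-1))])-[210,210]+.5)*5
    cv2.polylines(im,[p.astype(np.int32)],True,col,1)
cv2.imwrite("pics/ov14.png",im)
E
```

```text
t 37.25 p [461.6 130.4 108.3] jaw -16.21 tilt [0.0009 0.0004] w 29.2 F [ 0.1  0.2 -1. ] j6 [ 0.62 -0.9 ]
shift [0.002 0.003 0.239] spin -0.0 turn 0.0
```

View pics/ov14.png

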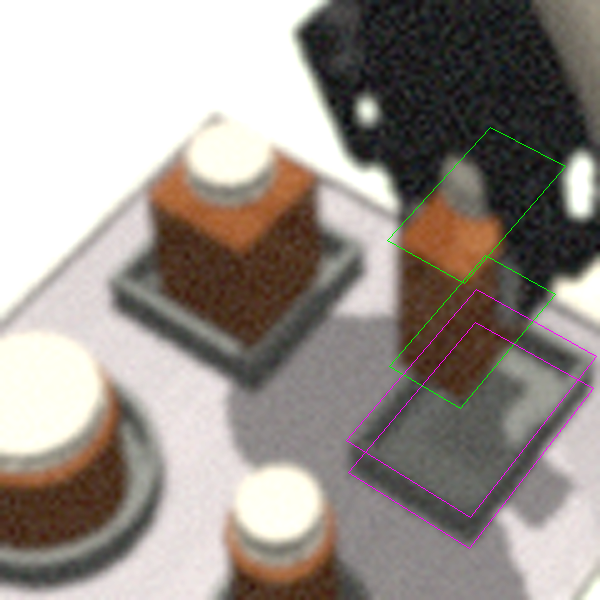

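View pics/top14c.png

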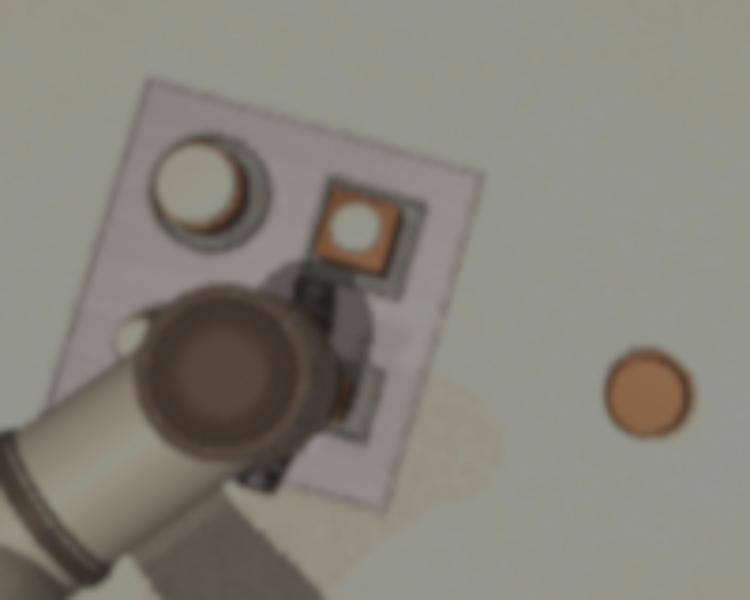

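Emit:
play_rows([
  {"gripper":1,"tx":0.002,"ty":0.002,"tz":0.06,"spin":0},
  {"gripper":1,"tx":0.002,"ty":0.002,"tz":0.12,"spin":0},
  {"gripper":1,"tx":0.002,"ty":0.002,"tz":0.17,"spin":0},
  {"gripper":1,"tx":0.002,"ty":0.002,"tz":0.21,"spin":0},
  {"gripper":1,"tx":0.002,"ty":0.002,"tz":0.224,"spin":0},
  {"gripper":1,"tx":0.002,"ty":0.002,"tz":0.23,"spin":0},
  {"gripper":1,"tx":0.002,"ty":0.002,"tz":0.23,"spin":0},
  {"gripper":1,"tx":0.002,"ty":0.002,"tz":0.23,"spin":0},
])

```text
clock: 38.35
position: [460.8, 130.1, 50.7]
ee_rot: [-0.6, 0.8, -0.0, 0.0]
contact_force: [0.4, 0.4, -1.8]
gripper_width: 29.2
```

Emit:
play_rows([
  {"gripper":1,"tx":0,"ty":0,"tz":0.004,"spin":0},
  {"gripper":1,"tx":0,"ty":0,"tz":0.006,"spin":0},
  {"gripper":1,"tx":0,"ty":0,"tz":0.006,"spin":0},
])

```text
clock: 38.72
position: [460.6, 129.9, 48.8]
ee_rot: [-0.6, 0.8, -0.0, -0.0]
contact_force: [0.0, -0.8, -1.8]
gripper_width: 29.3
```

Emit:
play_rows([
  {"gripper":1,"tx":0,"ty":0,"tz":0.002,"spin":0},
  {"gripper":1,"tx":0,"ty":0,"tz":0.003,"spin":0},
  {"gripper":1,"tx":0,"ty":0,"tz":0.003,"spin":0},
])

```text
clock: 39.1
position: [460.6, 130.0, 48.5]
ee_rot: [-0.6, 0.8, -0.0, 0.0]
contact_force: [-1.4, -0.3, 4.7]
gripper_width: 29.7
```

Emit:
play_rows([
  {"gripper":0,"tx":0,"ty":0,"tz":0,"spin":0},
  {"gripper":-0.3,"tx":0,"ty":0,"tz":0,"spin":0},
  {"gripper":-0.6,"tx":0,"ty":0,"tz":0,"spin":0},
  {"gripper":-0.6,"tx":0,"ty":0,"tz":0,"spin":0},
  {"gripper":-0.6,"tx":0,"ty":0,"tz":0,"spin":0},
  {"gripper":-0.6,"tx":0,"ty":0,"tz":-0.1,"spin":0},
  {"gripper":-0.6,"tx":0,"ty":0,"tz":-0.24,"spin":0},
  {"gripper":-0.6,"tx":0,"ty":0,"tz":-0.4,"spin":0},
  {"gripper":-0.6,"tx":0,"ty":0,"tz":-0.55,"spin":0},
  {"gripper":-0.6,"tx":0,"ty":0,"tz":-0.55,"spin":0},
])

```text
clock: 40.35
position: [462.2, 130.9, 188.7]
ee_rot: [-0.6, 0.8, -0.0, 0.004]
contact_force: [0.3, 0.1, -0.3]
gripper_width: 68.2
```

Emit:
play_rows([
  {"gripper":-1,"tx":0.2,"ty":0,"tz":0,"spin":0},
  {"gripper":-1,"tx":0.4,"ty":0,"tz":0,"spin":0},
  {"gripper":-1,"tx":0.6,"ty":0,"tz":0,"spin":0},
  {"gripper":-1,"tx":0.8,"ty":0,"tz":0,"spin":0},
  {"gripper":-1,"tx":0.8,"ty":0,"tz":0,"spin":0},
  {"gripper":-1,"tx":0.8,"ty":0,"tz":0,"spin":0},
])

```text
clock: 41.1
position: [404.6, -62.1, 185.1]
ee_rot: [-0.6, 0.8, 0.0, -0.0]
contact_force: [0.4, 0.7, -0.3]
gripper_width: 85.1
```

```bash
python3 g.py; python3 cal.py 15; python3 - <<'E'
from meas import *
a=cv2.imread('pics/side15.png');cv2.imwrite('pics/side15c.png',cv2.convertScaleAbs(cv2.resize(a[200:400,150:400],(750,600),interpolation=cv2.INTER_CUBIC),alpha=1.6))
a=cv2.imread('pics/top15.png');cv2.imwrite('pics/top15c.png',cv2.convertScaleAbs(cv2.resize(a[140:300,130:330],(750,600),interpolation=cv2.INTER_CUBIC),alpha=1.6))
for n in("side","top"):
    d=dict(np.load(n+"15.npz"));P=cloud(d)
    for nm,c,h in(("wide",(599.6,206.3),62),("slim",(492.1,237.6),96),("square",(568.3,98.8),82),("flat",(460.8,130.1),88)):
        Q=P[(np.hypot(P[...,0]-c[0],P[...,1]-c[1])<35)&(P[...,2]>40)&(P[...,2]<130)]
        if len(Q)<10: print(n,nm,len(Q));continue
        zt=np.percentile(Q[:,2],90);t=Q[np.abs(Q[:,2]-zt)<5]
        print(n,nm,"top z",zt,np.median(t[:,2]),"expect",h+8,"xy",np.median(t[:,:2],axis=0)-c)
E
```

```text
t 41.1 p [404.6 -62.1 185.1] jaw -16.27 tilt [-0.0006 -0.0001] w 85.1 F [ 0.4  0.7 -0.3] j6 [ 0.25 -0.53]
side [404.6 -62.1 185.1] w 85.11625984314408
1 115 z [3.4 6.8] a [45.5 51.2 56.7] b [-13.8  -9.6   0.8]
-1 135 z [0.1 3.8] a [-53.6 -43.2 -41.8] b [-14.   -8.5   6.1]
top [404.8 -61.7 185.2] w 85.37745861250514
side wide top z 69.35360437418167 68.29423671948791 expect 70 xy [-1.3  4.5]
side slim top z 102.91034518087343 102.32182307212668 expect 104 xy [-0.7  3.9]
side square top z 88.330587165005 88.2372738047419 expect 90 xy [-1.5  3.2]
side flat top z 93.75635055460245 94.1161238640197 expect 96 xy [-1.1  3. ]
top wide top z 73.32214323009535 70.76206100544232 expect 70 xy [-1.7 -2.3]
top slim top z 105.77104106632628 103.78180009043774 expect 104 xy [ 1. -2.]
top square top z 92.202480049 91.5467235225874 expect 90 xy [-0.6 -2.3]
top flat top z 97.19268411503785 96.99016189644465 expect 96 xy [-0.3 -3.1]
```

View pics/side15c.png

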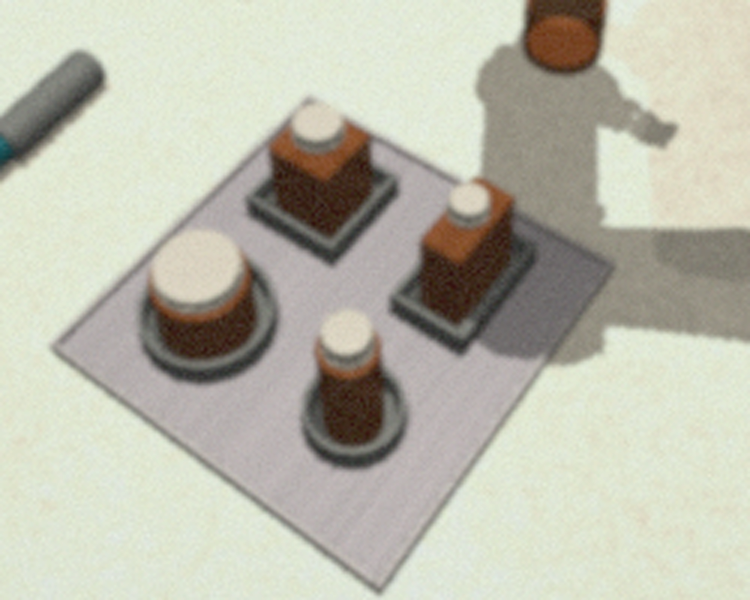

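View pics/top15c.png

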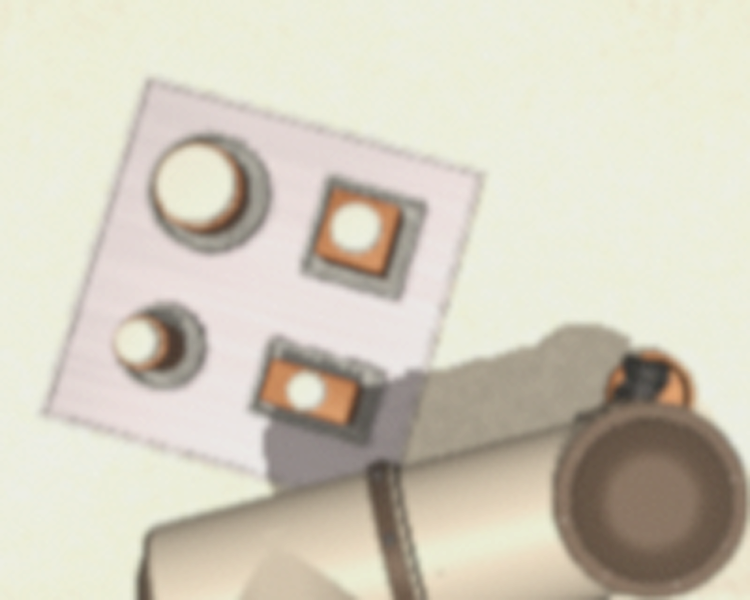

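View pics/side15.png

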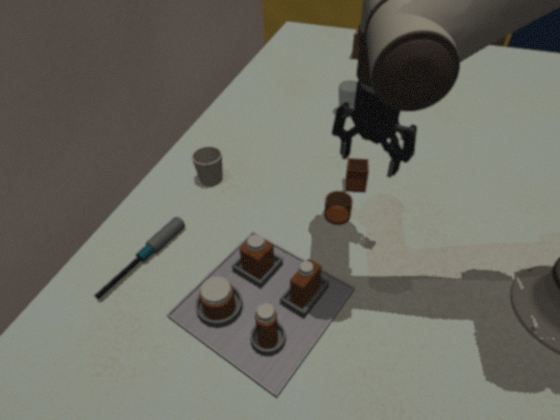

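All four stand in their nests at the expected heights. The open jar (338,207) and the open square (357,175) are at the same pixels as at the start. The gripper is clear, so I'm handing in.

```bash
python3 -c "
from bench import *
print(job_done())"
```

```text
the job is handed in; nothing more can be done
None
```

All four capped containers are in the tray, each upright in its own nest, and the job is handed in at about 41 s of the 106 s allowed. I moved them in this order: slim bottle, wide jar, square bottle, flat bottle. I lowered each one slowly until the wrist force showed light contact (about 3–5 N), then released it.

Last checks:
- **Seating:** each container touched down within about 0.8 mm of the tool height expected for the nest floor. Afterwards the camera depth put every cap top within about 2 mm of its expected height.
- **Fit:** both pictures show every container upright inside its nest.
- **Look-alikes:** the open jar and the open square container are at the same pixels in the side picture as at the start.
- **Forces:** no reported wrist force went above about 6 N. The gripper was clear of everything when I handed in.

**Camera disagreement:** the top and side cameras disagreed by about 5 mm in y throughout. I worked from the mean of the two, after comparing with the gripper's own position in the side view. The grasps and placings bore it out, but I did not pin down the exact centring inside the nests better than about 2–3 mm. The clearance is 8 mm.

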